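# Regrasp the carving handpiece in the V-block and lay it in its rest

### The job

The chrome carving handpiece is parked nose-down in its holder. Take it by its tail end, lay it nose-down in the sloping V-block and let go, then take it again across the middle of its body and lower it into the two yokes of the level rest, nose towards the end plate, before letting go. Do not drop it on the bench, and leave the other things on the bench where they are.

Things in the scene. Friction and masses are not known exactly. Their poses are not given: they have to be found in the camera images.
- handpiece: carving handpiece, loose chrome rod, 190 mm overall, about 0.35 kg: dark nose 18 mm dia x 20, chrome body 28 mm dia x 158, brass air inlet (tail) 14 mm dia x 12. Origin on its axis at half length, about its centre of mass; z along the rod from nose to tail. It starts upright, nose down in the holder, upper 85 mm showing
- nose (a point): tip of the handpiece's nose, on its axis
- tail (a point): tip of the handpiece's air inlet (tail end), on its axis
- holder: grey plastic block 80 x 80 mm, 113 mm high, fixed, with one upright hole of 32 mm dia, 105 mm deep, in the middle of its top, in which the handpiece stands; origin at the centre of its underside, z up. It stands to the left or right of the V-block, the rest on the other side
- vblock: fixed steel V-block, 170 x 80 mm, about 145 mm high; its 90 degree groove rises at 45 degrees along the body's x axis (x, y horizontal, z up). Its upper edges are level with the lying rod's axis, 20 mm either side. A foot plate closes the low end, 40 mm wide, 8 mm higher than the rod's axis. Origin on the bench below point vblock_gap
- vblock_nose (a point): where the nose tip is when the handpiece lies in the V-block with its nose on the foot plate; in the vblock frame at x -59.4, y 0, z 42 mm. Friction may hold the rod where it is laid instead of sliding down; up to 25 mm short of the foot plate does not matter
- vblock_tail (a point): where the tail tip is then; in the vblock frame at x 74.9, y 0, z 176.3 mm. The groove carries the rod only from 24 to 50 and from 118 to 136 mm from the foot plate; above 136 mm the rod stands free
- vblock_gap (a point): on the lying rod's axis, 84 mm from the foot plate, in the middle of the open gap of the groove (50 to 118 mm from the foot plate), where fingers have room on both sides of the rod, down to 28 mm below its axis (square to the groove)
- rest: fixed level rest: dark base plate 205 x 80 x 10 mm, two aluminium 90 degree V yokes, 16 mm long, centred at x -45 and +45 mm, upper edges 58 mm above the bench and 20 mm either side of the middle; upright end plate 70 mm wide, 85 mm high, inner face at x -99 mm. Origin on the bench midway between the yokes, x from end plate to open end, z up
- rest_nose (a point): where the nose tip belongs when the handpiece lies in the rest: 15 mm from the end plate, 58 mm above the bench; in the rest frame at x -84, y 0, z 58 mm
- rest_tail (a point): where the tail tip belongs then; in the rest frame at x 106, y 0, z 58 mm. Between the yokes fingers have free room down to the base plate
- cup_wheel: steel cup grinding wheel, disc 100 mm dia, 30 mm high, rim down; origin at the centre of its underside; loose, leave alone
- granite: polished black granite offcut, 90 x 130 x 20 mm, flat; origin at the centre of its underside; loose, leave alone
- level: aluminium spirit level, 300 mm long, 24 mm wide, 50 mm high, standing on edge; origin at the centre of its underside; loose, leave alone
- dressing_stick: pale grey dressing stick, 150 x 26 x 26 mm, lying; origin at the centre of its underside; loose, leave alone
- wrench: steel wrench, 170 mm long, lying flat; loose, leave alone
- marble_sample: marble sample tile, 100 x 100 x 15 mm, flat; origin at the centre of its underside; loose, leave alone
Things that resemble listed ones, but are neither listed nor needed, are in the scene too. Leave any purple look-alike of the handpiece alone.

How it is judged:
By the outcome, as a careful person would: the job done as asked, in the order asked, and still so for the second after the job is handed in, with the robot touching nothing.
It also fails if it takes over 61 s, if anything falls off the work surface, if the arm or the gripper's body presses on something with over 40 N, if the wrist force passes 120 N, or if a joint passes its speed limit or range.

### The arm

A 6-joint arm with a two-finger parallel gripper is mounted at the origin on the work surface. World frame = base frame: x ahead of the robot, y to its left, z up, the work surface at z = 0. Lengths are in mm, angles in rad, forces in N, time in s.
With the tool pointing down it reaches from about 275 to 725 mm from the base axis. Payload 5.6 kg.
Tool frame: the origin (TCP) lies at the centre of the arm's flange, where the gripper is bolted on; the fingertips stand env.tip_extent ahead of it and the grasp point (between the pads) lies 155 mm ahead of it (env.tip_extent is the distance from the TCP to the fingertips, in mm); z points along the fingers, y is the direction in which the jaws open and shut (so a half turn about z gives the same grasp; the last joint's range is limited). The gripper opens to 85 mm and grips with 20 to 120 N. Pads are 22 mm wide; open, the fingers measure 114 mm over their backs; the gripper's body (76 mm by 85 mm) begins 54 mm behind the grasp point. The pads swing forward as they close: fully open they stand 13 mm farther back than shut.
Start: joints at [-0.909, 0.255, 0.108, 0, -1.424, -0.285], TCP at [202.39, -511.402, 404.683] pointing down, gripper open.
Joint ranges: [-2.95, 2.95], [-1.21, 1.97], [-1.09, 1.5], [-2.87, 1.71], [-2.94, -0.07], [-3.05, 3.05]. Speed limits (rad/s): [2.57, 2.57, 3.14, 3.14, 3.14, 3.14].

### API

Orientations are given as a rotation vector (axis times angle).
In Python, from rig import env gives the robot as it stands. The module is installed in compiled form; this text tells all that it offers.
- The arm moves only by the tool play_rows, never from a script. Its argument "moves" is text: rows parted by semicolons, each of 7 numbers parted by spaces: the closure, from 0 (fully open) to 1 (shut), then the shift along the world's x, y, z in m, then the turn, a rotation vector about the world's x, y, z in rad. A call has exactly 10 rows; each row is the pose to reach, as a shift and turn from the pose commanded when the call began; what a row does not reach only later rows make up. A row lasts 1/12 s, in which the tool goes at most 41.7 mm and 7.16 degrees, less where a joint would pass 70% of its speed; a pose out of reach is approached as far as the arm can. A call with a gripper value outside its range is refused whole. The fingers move at their own pace and stop on an object; "newtons" is the grip in N (left out, the last holds). Time passes only in rows, so rows that repeat a pose let the fingers close, or fill a call up. It gives the time, the measured TCP pose, the force and the opening at its end, in the units of the state.
- env.get_state(): the state, without advancing time (a new reading comes with each control period).
- env.grab_frame(name): name is "scene" or "top" or "wrist"; returns the picture (384x512x3 uint8, red, green, blue); there is no depth.
- env.camera_params(name): a dict with "fx", "fy", "cx", "cy" (pixels), "extrinsics" (4x4, takes a point from world to camera coordinates). Camera axes: x right, y down, z forward; pixel columns grow to the right and rows downward; lengths in mm; the calibration is good to about 2 mm. A picture is of the moment at which its call begins: read the wrist's pose just before it. camera_params takes no time and is no camera call; for the wrist camera it gives the pose at the moment of the call.
- env.sign_off(): hands the job in, once; it reports no verdict.
The state is a dict: "time": time; "joint_pos": joint angles; "joint_velocities": joint speeds; "effort": joint torques, N m; "tool_pos": TCP position; "eef_rot": TCP orientation; "ft_force": force on the tool from outside, world axes, zero at the start; "moment": the same for the moment, N m; "finger_gap": opening from 0.0 (shut) to 1.0 (fully open).
Only numpy, scipy, OpenCV 4.12 (cv2) and the standard library are available. Lean on these libraries where they do the work, as an engineer would, in place of code of your own. Each camera call takes 0.05 s, during which the arm holds its last target.

## Working session

There is one attempt and no reset: what is moved stays moved. The work goes in short steps, Python scripts to look and compute and a tool call to move; the robot and the scene stay as the last step left them, time stands still between calls to the robot, and variables do not carry over. Pictures are saved under pics/ and viewed, and the job is handed in when it is done.

Besides the shell and the picture viewer there is one more tool, called after "Request:" as name(argument=value, ...), one argument or row to a line, values as JSON. play_rows: Moves the arm, as the interface text tells. Its arguments: {"type":"object","properties":{"moves":{"type":"string"},"newtons":{"type":"number"}},"required":["moves"]}

```bash
mkdir -p pics
python3 - <<'E'
from rig import env
import cv2, numpy as np
print(env.tip_extent)
s=env.get_state(); print({k:np.round(v,3).tolist() for k,v in s.items()})
for n in ("scene","top","wrist"):
    im=env.grab_frame(n); cv2.imwrite(f"pics/{n}0.png",im[:,:,::-1])
    p=env.camera_params(n); print(n,p["fx"],p["fy"],p["cx"],p["cy"]); print(np.round(p["extrinsics"],3).tolist())
E
```

```text
173.4
{'time': 0.0, 'joint_pos': [-0.909, 0.256, 0.107, -0.0, -1.424, -0.285], 'joint_velocities': [-0.001, -0.002, 0.0, -0.001, 0.001, -0.0], 'effort': [0.001, -38.664, 23.794, 5.365, -0.006, -0.0], 'tool_pos': [202.365, -511.241, 403.789], 'eef_rot': [0.588, -3.086, -0.003], 'ft_force': [0.545, 0.301, -0.323], 'moment': [0.012, 0.009, 0.019], 'finger_gap': 1.003}
scene 463.19663987794115 463.19663987794115 260.7622552120288 190.9563471260525
[[0.581, 0.814, 0.009, -346.021], [0.424, -0.294, -0.857, -112.086], [-0.694, 0.502, -0.516, 1939.184], [0.0, 0.0, 0.0, 1.0]]
top 476.98271356218373 476.98271356218373 257.55484242535897 191.52060902345835
[[0.02, -1.0, -0.008, 12.435], [-0.983, -0.018, -0.185, 596.61], [0.185, 0.012, -0.983, 1454.062], [0.0, 0.0, 0.0, 1.0]]
wrist 313.12195073638776 313.12195073638776 254.37476623158256 191.69510824475378
[[-0.368, 0.93, -0.0, 548.928], [0.881, 0.349, 0.318, -39.539], [0.295, 0.117, -0.948, 379.645], [0.0, 0.0, 0.0, 1.0]]
```

View pics/scene0.png

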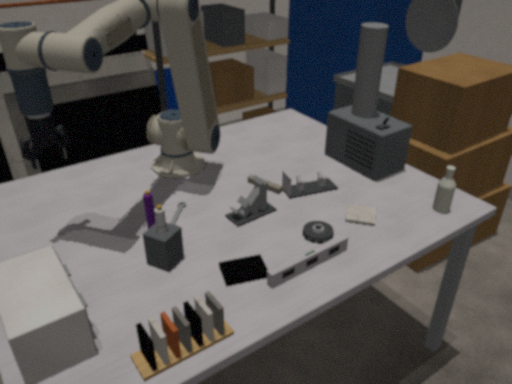

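View pics/top0.png

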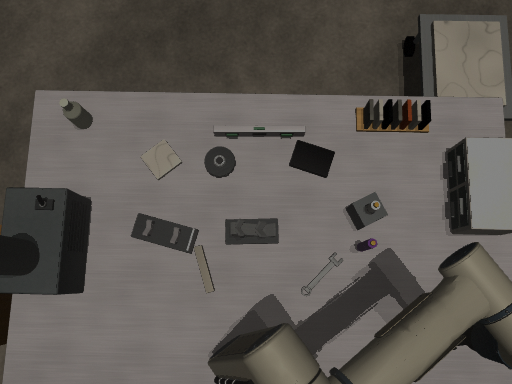

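View pics/wrist0.png

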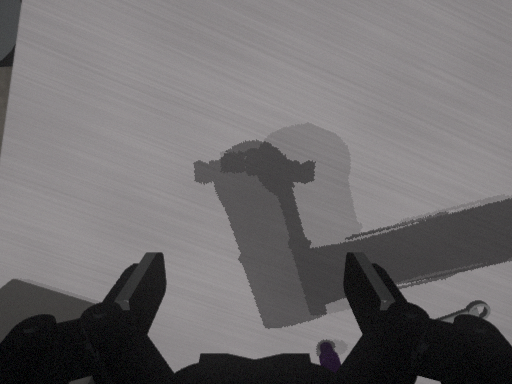

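Scene view: holder with the chrome rod at (163,245), the purple look-alike at (150,208), the V-block at (252,200) and the rest at (308,185). In the top view the same things are at (366,211), (367,244), (252,231) and (165,233). I'll enlarge these areas.

Run:
```python
import cv2, numpy as np
t=cv2.imread("pics/top0.png"); s=cv2.imread("pics/scene0.png")
def crop(im,x0,y0,x1,y1,k,n):
    c=cv2.resize(im[y0:y1,x0:x1],None,fx=k,fy=k,interpolation=cv2.INTER_CUBIC)
    c=cv2.convertScaleAbs(c,alpha=1.6,beta=10)
    for x in range(x0,x1,10): cv2.putText(c,str(x),((x-x0)*k,8),0,.3,(0,255,255)); cv2.line(c,((x-x0)*k,10),((x-x0)*k,14),(0,255,255))
    for y in range(y0,y1,10): cv2.putText(c,str(y),(0,(y-y0)*k+3),0,.3,(0,255,255)); cv2.line(c,(20,(y-y0)*k),(24,(y-y0)*k),(0,255,255))
    cv2.imwrite(n,c)
crop(t,340,185,400,260,8,"pics/c_t1.png")
crop(t,120,205,290,300,4,"pics/c_t2.png")
crop(s,135,180,195,275,6,"pics/c_s1.png")
crop(s,220,160,345,230,6,"pics/c_s2.png")
```

```text
(no output)
```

View pics/c_t1.png

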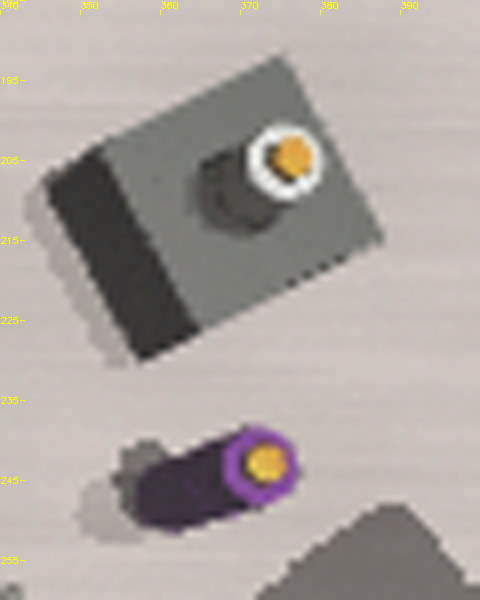

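View pics/c_t2.png

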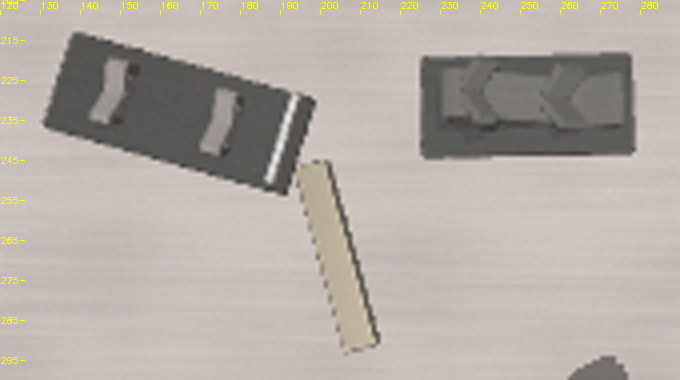

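View pics/c_s1.png

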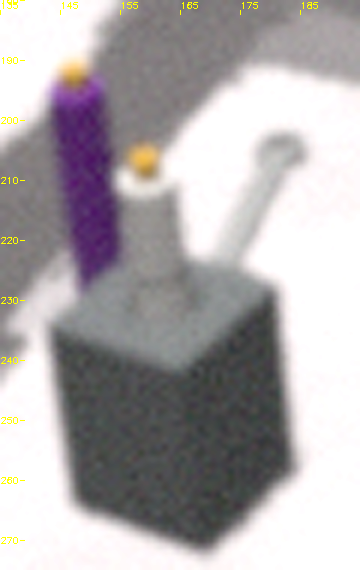

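View pics/c_s2.png

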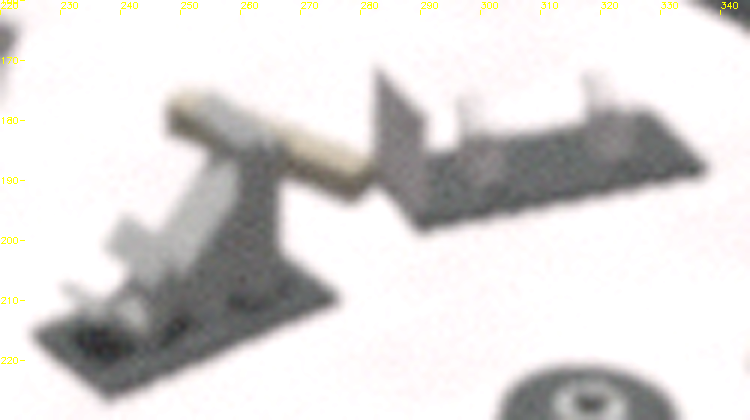

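The rod to take is the chrome one in the grey holder: white top ring and brass inlet at top (375,204), scene (158,206). The purple one at top (372,243) is the look-alike, and it stands outside the holder. The V-block's high end points to +y. The rest's end plate, top (188,240), is on the -y side. Next I fit the poses.

```bash
cat > h.py <<'E'
import numpy as np, cv2
from scipy.optimize import least_squares
from scipy.spatial.transform import Rotation as R
def proj(p,X):
    X=np.atleast_2d(X); E=np.array(p["extrinsics"]); c=X@E[:3,:3].T+E[:3,3]
    return np.c_[p["fx"]*c[:,0]/c[:,2]+p["cx"],p["fy"]*c[:,1]/c[:,2]+p["cy"]]
def ray(p,uv,z):
    E=np.array(p["extrinsics"]); d=E[:3,:3].T@np.array([(uv[0]-p["cx"])/p["fx"],(uv[1]-p["cy"])/p["fy"],1]); o=-E[:3,:3].T@E[:3,3]
    return o+d*(z-o[2])/d[2]
def body(q,M):
    c,s=np.cos(q[2]),np.sin(q[2]); M=np.atleast_2d(M)
    return np.c_[q[0]+c*M[:,0]-s*M[:,1],q[1]+s*M[:,0]+c*M[:,1],M[:,2]]
def fit(obs,q0,loss="soft_l1"):
    # obs: list of (cam params, model pts, pixels)
    f=lambda q:np.concatenate([(proj(p,body(q,M))-np.array(U)).ravel() for p,M,U in obs])
    r=least_squares(f,q0,x_scale=[10,10,.1],loss=loss); return r.x,f(r.x).reshape(-1,2)
def crop(im,x0,y0,x1,y1,k,n,a=1.6,st=10):
    c=cv2.resize(im[y0:y1,x0:x1],None,fx=k,fy=k,interpolation=cv2.INTER_CUBIC)
    c=cv2.convertScaleAbs(c,alpha=a,beta=10)
    for x in range(x0,x1,st): cv2.putText(c,str(x),((x-x0)*k,8),0,.3,(0,255,255)); cv2.line(c,((x-x0)*k,10),((x-x0)*k,14),(0,255,255))
    for y in range(y0,y1,st): cv2.putText(c,str(y),(0,(y-y0)*k+3),0,.3,(0,255,255)); cv2.line(c,(20,(y-y0)*k),(24,(y-y0)*k),(0,255,255))
    cv2.imwrite(n,c)
E
python3 - <<'E'
from h import *
from rig import env
T=env.camera_params("top"); S=env.camera_params("scene")
g=lambda x0,y0,k,L:[((x+.5)/k-.5+x0,(y+.5)/k-.5+y0) for x,y in L]
# holder: top face corners; top image up=+x right=-y
tp=g(340,185,8,[(285,55),(385,238),(198,330),(100,143)])
q0=[ray(T,np.mean(tp,0),113)[0],ray(T,np.mean(tp,0),113)[1],0]
print("holder guess",q0)
c=[ray(T,u,113)[:2] for u in tp]; d=c[1]-c[0]; q0[2]=np.arctan2(d[1],d[0])+np.pi/2 # c0->c1 along -y_b
M=np.array([[40,40,113],[40,-40,113],[-40,-40,113],[-40,40,113.]])
q,r=fit([(T,M,tp)],q0); print("holder top",q,np.abs(r).max())
sp=proj(S,body(q,np.r_[M,[[0,0,198]]])); print("scene pred",sp.round(1).tolist())
print("tail from top", ray(T,g(340,185,8,[(294,156)])[0],198), "ring", ray(T,g(340,185,8,[(285,161)])[0],186))
print("tail scene ray",ray(S,g(135,180,6,[(145,155)])[0],198))
# vblock plate bottom... plate top corners
vp=g(120,205,4,[(421,57),(632,53),(634,153),(423,158)])
print("vplate z10",[ray(T,u,10).round(0).tolist() for u in vp])
# rest plate corners at z=10
rp=g(120,205,4,[(75,33),(315,98),(288,194),(44,126)])
C=[ray(T,u,10).round(1) for u in rp]; print("rest", [c.tolist() for c in C], [np.linalg.norm(C[i]-C[(i+1)%4]).round(1) for i in range(4)])
E
```

```text
holder guess [np.float64(539.6082683737324), np.float64(-316.4705884539423), 0]
holder top [ 539.83697229 -316.45533344   -1.10216055] 0.4104000612693426
scene pred [[164.0, 241.2], [141.6, 233.1], [159.1, 219.2], [180.9, 226.6], [158.4, 205.3]]
tail from top [ 539.45437588 -315.9883848   198.        ] ring [ 539.56735098 -315.60370533  186.        ]
tail scene ray [ 541.12743773 -315.99632047  198.        ]
vplate z10 [[513.0, 128.0, 10.0], [520.0, -42.0, 10.0], [439.0, -45.0, 10.0], [432.0, 124.0, 10.0]]
rest [[527.3, 409.4, 10.0], [478.2, 212.4, 10.0], [401.1, 230.7, 10.0], [451.5, 429.4, 10.0]] [np.float64(203.0), np.float64(79.2), np.float64(205.0), np.float64(78.4)]
```

Request:
play_rows(
  moves="0 0.13 0.36 0.06 0 0 0.6;0 0.13 0.36 0.06 0 0 0.6;0 0.13 0.36 0.06 0 0 0.6;0 0.13 0.36 0.06 0 0 0.8;0 0.13 0.36 0.06 0 0 0.9;0 0.13 0.36 0.06 0 0 1.0;0 0.13 0.36 0.06 0 0 1.1;0 0.13 0.36 0.06 0 0 1.19;0 0.13 0.36 0.06 0 0 1.19;0 0.13 0.36 0.06 0 0 1.19",
)

```text
time: 0.98
tool_pos: [333.1, -147.8, 465.6]
eef_rot: [-2.227, 2.212, -0.002]
ft_force: [0.3, -0.4, 0.1]
finger_gap: 0.997
```

Request:
play_rows(
  moves="0 0.10 0.3 0 0 0 0;0 0.10 0.3 0 0 0 0;0 0.10 0.3 0 0 0 0;0 0.10 0.3 0 0 0 0;0 0.10 0.3 0 0 0 0;0 0.10 0.3 0 0 0 0;0 0.10 0.3 0 0 0 0;0 0.10 0.3 0 0 0 0;0 0.10 0.3 0 0 0 0;0 0.10 0.3 0 0 0 0",
)

```text
time: 1.82
tool_pos: [432.6, 149.8, 463.8]
eef_rot: [2.218, -2.222, -0.001]
ft_force: [-0.4, 0.3, -0.4]
finger_gap: 0.999
```

Run:
```python
from rig import env
from h import *
import pickle
p=env.camera_params("wrist"); im=env.grab_frame("wrist")[:,:,::-1]; cv2.imwrite("pics/w1.png",cv2.convertScaleAbs(cv2.resize(im,(800,600)),alpha=1.5)); cv2.imwrite("pics/w1raw.png",im); pickle.dump(p,open("w1.pkl","wb"))
s=env.get_state(); print(s["time"],s["tool_pos"],s["eef_rot"],s["joint_pos"])
```

```text
1.8667 [432.34410646 148.81306462 464.25688361] [ 2.21707240e+00 -2.22402895e+00 -1.40477561e-04] [ 6.75969795e-01  5.78358445e-02  2.02027516e-02  4.62875536e-05
 -1.53442149e+00 -6.79104309e-01]
```

View pics/w1.png

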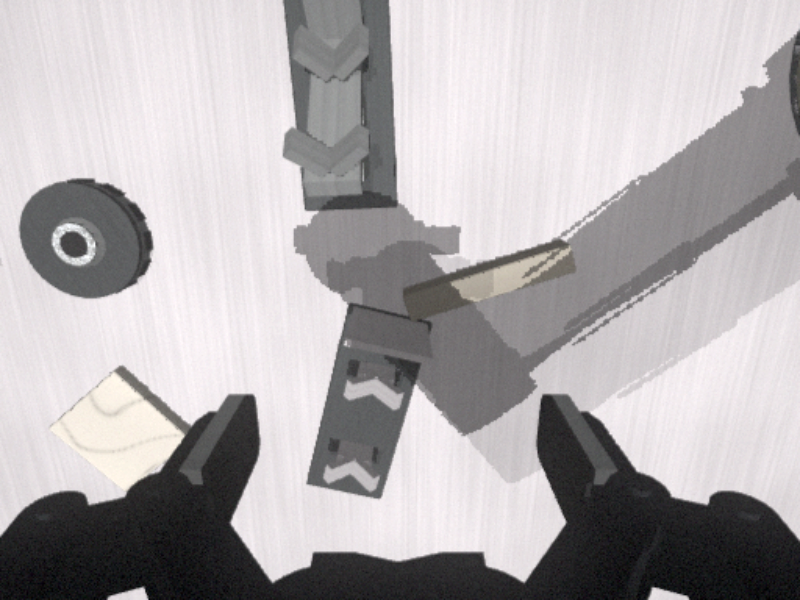

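Wrist view (800x600): the V-block runs up the middle, with chevrons at (330,55) and (325,150) and the high end lower in the picture. The rest is below it, with its end plate at (390,330) and yokes at (372,390) and (350,475). I'll enlarge both.

Run:
```python
from h import *
im=cv2.imread("pics/w1raw.png")
crop(im,175,0,265,140,4,"pics/c_w1v.png",1.5); crop(im,190,190,285,325,4,"pics/c_w1r.png",1.5)
```

```text
(no output)
```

View pics/c_w1v.png

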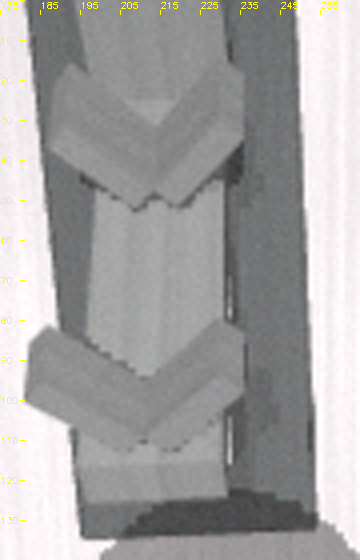

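View pics/c_w1r.png

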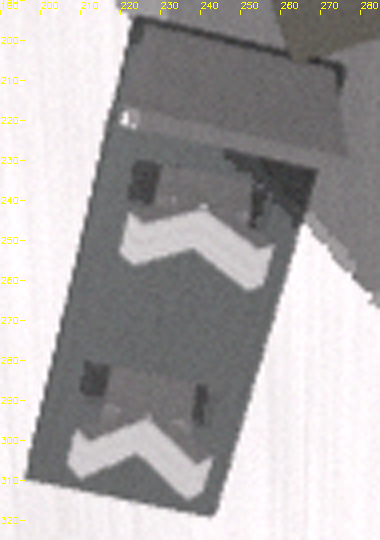

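```bash
cat > fit1.py <<'E'
from h import *
from rig import env
import pickle
T=env.camera_params("top"); S=env.camera_params("scene"); W=pickle.load(open("w1.pkl","rb"))
g=lambda x0,y0,k,L:[((x+.5)/k-.5+x0,(y+.5)/k-.5+y0) for x,y in L]
v=lambda s,y,h=0:[-59.4+.70711*(s-h),y,42+.70711*(s+h)]
Mv=[v(118,-20),v(136,-20),v(118,20),v(136,20),v(118,0,-19.8),v(136,0,-19.8),v(24,-20),v(24,20),v(50,-20),v(50,20),v(24,0,-19.8),v(50,0,-19.8)]
U=g(175,0,4,[(50,325),(25,370),(218,318),(243,348),(145,375),(145,415),(70,62),(225,60),(52,110),(243,95),(150,122),(150,175)])
q,r=fit([(W,Mv,U)],[476,40,1.61]); print("v wrist",q.round(4)); print(r.round(1).tolist())
print("pred top",proj(T,body(q,Mv)).round(1).tolist())
C=np.array([[513,128],[520,-42],[439,-45],[432,124.]])
print("plate in v frame",((C-q[:2])@np.array([[np.cos(q[2]),-np.sin(q[2])],[np.sin(q[2]),np.cos(q[2])]])).round(1).tolist())
vis=cv2.imread("pics/w1raw.png"); vis=cv2.resize(vis,None,fx=2,fy=2)
def dr(q,M,P,vis,col):
    for u in proj(P,body(q,M)): cv2.circle(vis,tuple(int(round(x)) for x in u*2+.5),2,col,-1)
dr(q,Mv,W,vis,(0,0,255))
# rest: V bottoms z=38.2
Mr=[[-53,0,38.2],[-37,0,38.2],[37,0,38.2],[53,0,38.2]]
Ur=g(190,190,4,[(203,207),(195,248),(148,415),(140,455)])
Cy=[[y,x] for x,y in [(0,0)]]
Rc=np.array([[527.3,409.4],[478.2,212.4],[401.1,230.7],[451.5,429.4]]); m=Rc.mean(0)
yaw=np.arctan2(*(Rc[0]+Rc[3]-Rc[1]-Rc[2])[::-1]); print("rest plate",m,yaw)
q2,r2=fit([(W,Mr,Ur)],[m[0],m[1],yaw]); print("rest wrist",q2.round(4),r2.round(1).tolist())
Ro=lambda q:np.array([[np.cos(q[2]),-np.sin(q[2])],[np.sin(q[2]),np.cos(q[2])]])
print("plate in rest frame",((Rc-q2[:2])@Ro(q2)).round(1).tolist())
full=[[x,y,58] for x in(-53,-37,37,53) for y in(-20,20)]+Mr+[[-99,-35,85],[-99,35,85]]
dr(q2,full,W,vis,(0,255,0)); cv2.imwrite("pics/ov1.png",vis[:, 340:580][:, :])
t=cv2.resize(cv2.imread("pics/top0.png"),None,fx=2,fy=2)
dr(q,Mv,T,t,(0,0,255)); dr(q2,full,T,t,(0,255,0)); cv2.imwrite("pics/ovt1.png",cv2.resize(t[400:520,240:580],None,fx=2,fy=2))
E
python3 fit1.py
```

```text
v wrist [474.3883  34.9531   1.6157]
[[-0.9, -2.9], [4.1, 0.5], [0.4, -3.3], [-5.8, 3.8], [0.3, -0.8], [-0.2, 3.4], [-0.3, -2.3], [-1.2, -3.8], [2.8, 2.0], [-5.8, 3.7], [1.4, -1.2], [0.8, 1.6]]
pred top [[244.6, 220.9], [240.2, 220.5], [244.9, 234.3], [240.4, 234.0], [240.2, 228.2], [235.8, 227.9], [266.7, 223.0], [267.0, 235.8], [260.8, 222.4], [261.1, 235.4], [262.3, 230.0], [256.4, 229.5]]
plate in v frame [[91.2, -42.7], [-78.9, -42.1], [-78.3, 38.9], [90.9, 38.4]]
rest plate [464.525 320.475] 1.3244504886297093
rest wrist [462.7562 324.4444   1.3246] [[0.3, 0.1], [-0.3, -0.3], [0.2, 0.8], [-0.1, -0.5]]
plate in rest frame [[98.1, -41.9], [-104.9, -42.3], [-105.9, 37.0], [99.0, 36.5]]
```

View pics/ov1.png

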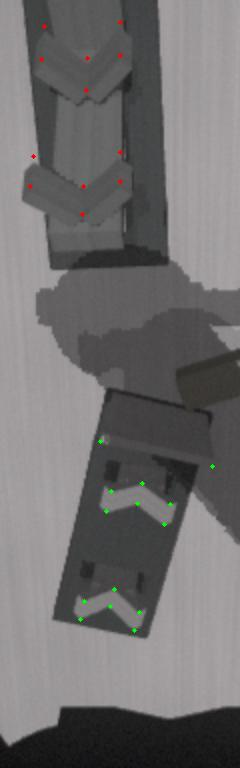

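View pics/ovt1.png

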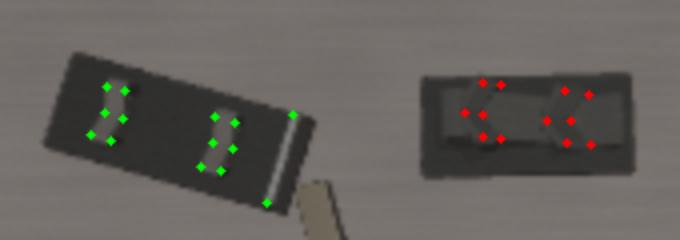

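Run:
```python
from h import *
im=cv2.imread("pics/w1raw.png")
a=cv2.createCLAHE(3,(4,4)).apply(im[:,:,1])
crop(cv2.cvtColor(a,cv2.COLOR_GRAY2BGR),178,0,242,60,9,"pics/c_w1a.png",1.0,5); crop(cv2.cvtColor(a,cv2.COLOR_GRAY2BGR),175,72,241,137,9,"pics/c_w1b.png",1.0,5)
```

```text
(no output)
```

View pics/c_w1a.png

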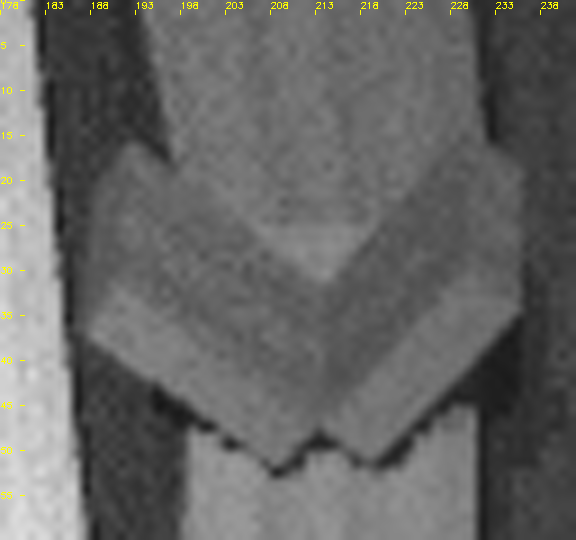

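View pics/c_w1b.png

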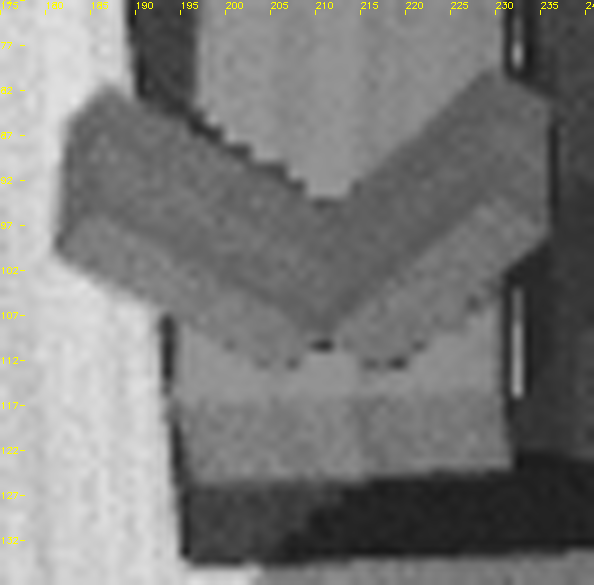

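```bash
python3 - <<'E'
s=open("fit1.py").read()
a=s.index("U=g(175"); b=s.index("\n",a)
s=s[:a]+"U=g(175,72,9,[(110,85),(100,215),(493,68),(495,190),(325,200),(322,335)])+g(178,0,9,[(135,140),(485,142),(122,288),(474,275),(322,280),(322,425)])"+s[b:]
open("fit1.py","w").write(s)
E
python3 fit1.py|head -5
```

```text
v wrist [474.0843  37.2521   1.6049]
[[-0.4, -0.7], [-0.7, -0.4], [0.3, -0.4], [-0.0, 0.7], [0.5, 1.3], [0.2, 0.5], [0.1, -0.1], [-1.0, -1.8], [-0.0, -0.2], [0.0, -0.3], [0.8, 0.6], [0.0, 0.5]]
pred top [[243.9, 220.9], [239.4, 220.4], [244.0, 234.3], [239.5, 233.9], [239.5, 228.2], [235.0, 227.8], [266.0, 223.2], [266.2, 236.1], [260.1, 222.6], [260.3, 235.6], [261.6, 230.2], [255.7, 229.6]]
plate in v frame [[89.4, -42.0], [-80.8, -43.2], [-81.0, 37.9], [88.1, 39.1]]
rest plate [464.525 320.475] 1.3244504886297093
```

View pics/ov1.png

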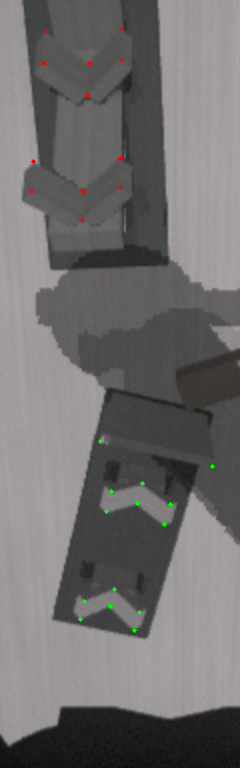

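View pics/ovt1.png

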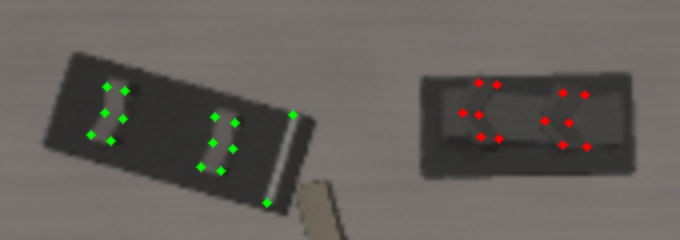

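Request:
play_rows(
  moves="0 0.108 -0.41 0.016 0 0 0;0 0.108 -0.41 0.016 0 0 0;0 0.108 -0.41 0.016 0 0 0;0 0.108 -0.41 0.016 0 0 0;0 0.108 -0.41 0.016 0 0 0;0 0.108 -0.41 0.016 0 0 0;0 0.108 -0.41 0.016 0 0 0;0 0.108 -0.41 0.016 0 0 0;0 0.108 -0.41 0.016 0 0 0;0 0.108 -0.41 0.016 0 0 0",
)

```text
time: 2.7
tool_pos: [537.1, -257.2, 481.2]
eef_rot: [-2.215, 2.227, -0.001]
ft_force: [1.1, 1.5, 0.4]
finger_gap: 0.998
```

Request:
play_rows(
  moves="0.3 0 -0.056 0 0 0 0;0.3 0 -0.056 0 0 0 0;0.3 0 -0.056 0 0 0 0;0.3 0 -0.056 0 0 0 0;0.3 0 -0.056 0 0 0 0;0.3 0 -0.056 0 0 0 0;0.3 0 -0.056 0 0 0 0;0.3 0 -0.056 0 0 0 0;0.3 0 -0.056 0 0 0 0;0.3 0 -0.056 0 0 0 0",
)

```text
time: 3.53
tool_pos: [538.5, -309.6, 480.6]
eef_rot: [-2.218, 2.225, -0.0]
ft_force: [-0.1, 0.9, -0.5]
finger_gap: 0.701
```

Run:
```python
from rig import env
from h import *
import pickle
s=env.get_state(); print(s["time"],s["tool_pos"],s["eef_rot"],s["joint_pos"],s["finger_gap"])
p=env.camera_params("wrist"); im=env.grab_frame("wrist")[:,:,::-1]; cv2.imwrite("pics/w2.png",cv2.convertScaleAbs(cv2.resize(im,(800,600)),alpha=1.5)); cv2.imwrite("pics/w2raw.png",im); pickle.dump(p,open("w2.pkl","wb"))
for X in ([540,-316,198],[540,-316,186],[539.8,-316.5,113]): print(X,proj(p,X)*800/512)
```

```text
3.5333 [ 538.50650737 -309.55001201  480.5905522 ] [-2.21777998e+00  2.22493302e+00 -3.49136700e-04] [-2.70493699e-01  4.00384341e-01  5.04290496e-01  8.88847155e-06
 -1.67445188e+00  2.67274497e-01] 0.7009144718134566
[540, -316, 198] [[392.32724366 283.8017683 ]]
[540, -316, 186] [[392.53020663 277.64135248]]
[539.8, -316.5, 113] [[393.7563623 248.2811824]]
```

View pics/w2.png

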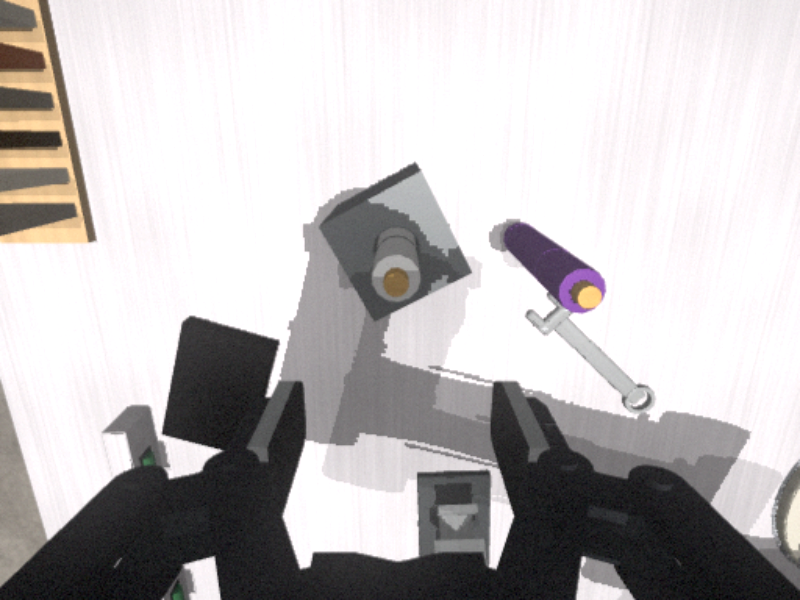

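Run:
```python
from h import *
import pickle
p=pickle.load(open("w2.pkl","rb"))
Rm=R.from_rotvec([-2.21777998e+00,2.22493302e+00,-3.5e-4]).as_matrix(); print(Rm.round(4))
t=np.array([538.506,-309.55,480.59])
for d in (80,120,155,165,280): print(d,proj(p,t+Rm@[0,0,d])*800/512)
E=np.array(p["extrinsics"]); c=-E[:3,:3].T@E[:3,3]; print("cam in tool",Rm.T@(c-t)); print((E[:3,:3]@Rm).round(3))
im=cv2.imread("pics/w2raw.png"); crop(im,150,230,360,330,3,"pics/c_w2f.png",3)
```

```text
[[-3.2e-03 -1.0e+00  2.0e-04]
 [-1.0e+00  3.2e-03 -1.0e-04]
 [ 1.0e-04 -2.0e-04 -1.0e+00]]
80 [[389.60010196 721.13178568]]
120 [[392.18271441 519.00214978]]
155 [[393.31888863 430.07882652]]
165 [[393.55268612 411.78053293]]
280 [[395.0229492  296.70955496]]
cam in tool [81.59598463  1.07755178 31.47043912]
[[ 0.001  1.    -0.001]
 [-0.948  0.    -0.317]
 [-0.317  0.001  0.948]]
```

View pics/c_w2f.png

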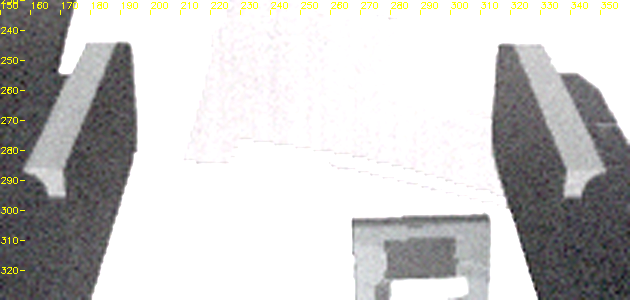

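Request:
play_rows(
  moves="0.3 0 -0.007 0 0 0 0;0.3 0 -0.007 -0.03 0 0 0;0.3 0 -0.007 -0.06 0 0 0;0.3 0 -0.007 -0.09 0 0 0;0.3 0 -0.007 -0.115 0 0 0;0.3 0 -0.007 -0.135 0 0 0;0.3 0 -0.007 -0.15 0 0 0;0.3 0 -0.007 -0.158 0 0 0;0.3 0 -0.007 -0.158 0 0 0;0.3 0 -0.007 -0.158 0 0 0",
)

```text
time: 4.42
tool_pos: [538.6, -317.4, 322.9]
eef_rot: [2.217, -2.226, 0.001]
ft_force: [1.4, -0.8, -0.1]
finger_gap: 0.701
```

Run:
```python
from rig import env
from h import *
s=env.get_state(); print(s["time"],s["tool_pos"],s["eef_rot"],s["finger_gap"])
im=env.grab_frame("wrist")[:,:,::-1]; cv2.imwrite("pics/w3.png",cv2.convertScaleAbs(cv2.resize(im,(800,600)),alpha=1.7))
```

```text
4.4167 [ 538.59840584 -317.42851939  322.8711042 ] [ 2.21668707e+00 -2.22565916e+00  7.37056181e-04] 0.7006284323282421
```

View pics/w3.png

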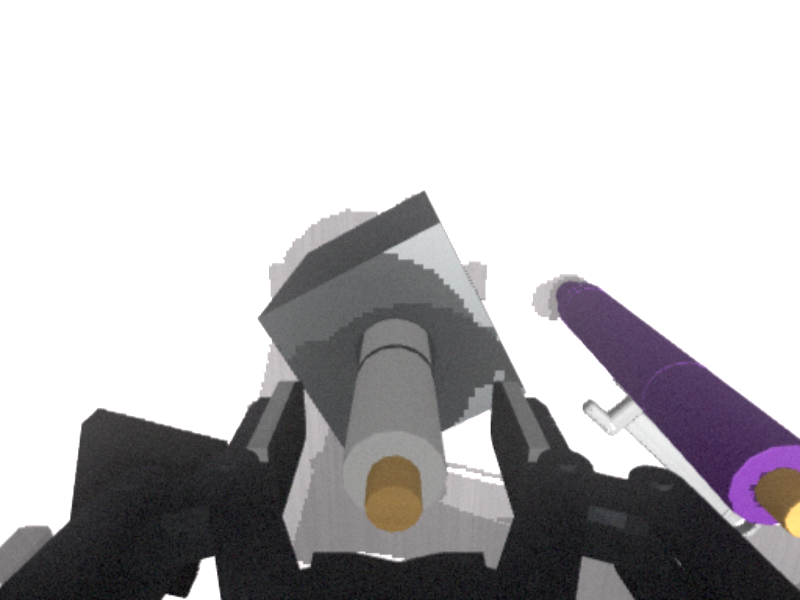

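The chrome rod's brass tail is at (393,493), centred between the pads. The purple look-alike is well clear at (770,490). Closing.

Request:
play_rows(
  moves="1 0 0 0 0 0 0;1 0 0 0 0 0 0;1 0 0 0 0 0 0;1 0 0 0 0 0 0;1 0 0 0 0 0 0;1 0 0 0 0 0 0;1 0 0 0 0 0 0;1 0 0 0 0 0 0;1 0 0 0.005 0 0 0;1 0 0 0.012 0 0 0",
  newtons=60,
)

```text
time: 5.3
tool_pos: [538.3, -316.8, 332.9]
eef_rot: [2.216, -2.226, -0.005]
ft_force: [1.1, -1.3, -4.3]
finger_gap: 0.316
```

Request:
play_rows(
  moves="1 0 0 0.02 0 0 0;1 0 0 0.04 0 0 0;1 0 0 0.06 0 0 0;1 0 0 0.08 0 0 0;1 0 0 0.1 0 0 0;1 0 0 0.12 0 0 0;1 0 0 0.13 0 0 0;1 0 0 0.13 0 0 0;1 0 0 0.13 0 0 0;1 0 0 0.13 0 0 0",
)

```text
time: 6.13
tool_pos: [538.4, -316.8, 462.6]
eef_rot: [2.217, -2.225, -0.005]
ft_force: [-0.7, 0.2, -3.2]
finger_gap: 0.313
```

Run:
```python
from rig import env
from h import *
import pickle
s=env.get_state(); print(s["time"],s["tool_pos"],s["eef_rot"],s["finger_gap"],s["ft_force"])
p=env.camera_params("wrist");im=env.grab_frame("wrist")[:,:,::-1]; cv2.imwrite("pics/w4.png",cv2.convertScaleAbs(cv2.resize(im,(800,600)),alpha=1.7))
im=env.grab_frame("scene")[:,:,::-1]; crop(im,90,110,240,280,4,"pics/s4.png",1.6,10)
S=env.camera_params("scene");T=env.camera_params("top")
x,y,z=s["tool_pos"]
for n,P in(("s",S),("w",p)):
  for k in (-155+30,-155-160): print(n,k,proj(P,[x,y,z+k]))
```

```text
6.1333 [ 538.44132271 -316.83043237  462.61779677] [ 2.21659585 -2.22533015 -0.00517645] 0.31292642435364504 [-0.68376517  0.19388426 -3.24158648]
s -125 [[152.53964385 160.94893258]]
s -315 [[159.91556398 219.8352826 ]]
w -125 [[250.14434705 321.5787892 ]]
w -315 [[252.01378062 177.7442729 ]]
```

View pics/w4.png

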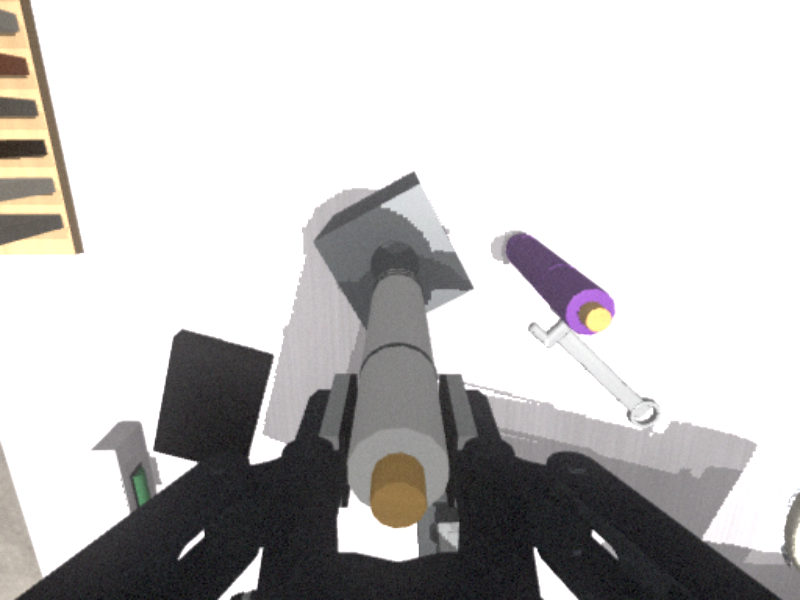

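View pics/s4.png

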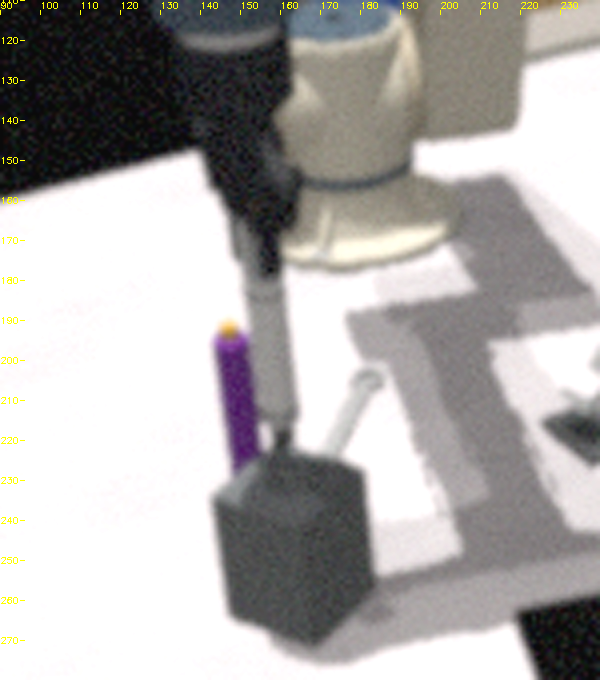

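```bash
cat > plan1.py <<'E'
from h import *
from rig import env
s=env.get_state(); t=np.array(s["tool_pos"]); R0=R.from_rotvec(s["eef_rot"])
V=np.array([475.,37,1.605]); ps=V[2]; c,sn=np.cos(ps),np.sin(ps)
d=np.array([c,sn,1])/2**.5; n=np.array([-c,-sn,1])/2**.5; yv=np.array([-sn,c,0])
nose=np.r_[V[:2],0]+[-59.4*c,-59.4*sn,42]
z=-d; y=yv; x=np.cross(y,z); Rt=R.from_matrix(np.c_[x,y,z])
def tcp(h,e,sg=160): return nose+(sg+e)*d+n*h+155*d
if __name__=="__main__":
    print("d",d.round(4),"n",n.round(4),"nose",nose.round(1))
    print("turn",(Rt*R0.inv()).as_rotvec().round(4))
    for h in(70,40,0): print(h,tcp(h,8).round(1),((tcp(h,8)-t)).round(1))
    print("now",t.round(1),s["joint_pos"].round(3),s["ft_force"].round(2))
    print("purple",ray(env.camera_params("top"),(372.5,243),200))
E
python3 plan1.py
```

```text
d [-0.0242  0.7067  0.7071] n [ 0.0242 -0.7067  0.7071] nose [477.  -22.4  42. ]
turn [-0.7867 -0.0147  0.0373]
70 [470.9 156.4 319.9] [ -67.5  473.4 -142.8]
40 [470.2 177.6 298.7] [ -68.2  494.6 -164. ]
0 [469.2 205.9 270.4] [ -69.2  522.8 -192.3]
now [ 538.4 -316.9  462.7] [-2.820e-01  4.070e-01  4.690e-01 -1.000e-03 -1.637e+00  2.780e-01] [-0.42  0.78 -4.27]
purple [ 428.65598114 -302.0117861   200.        ]
```

Request:
play_rows(
  moves="1 -0.005 0.03 0.01 0 0 0;1 -0.01 0.065 0.01 0 0 0;1 -0.017 0.105 0.01 -0.08 0 0;1 -0.024 0.145 0.01 -0.18 0 0.01;1 -0.03 0.185 0.01 -0.28 0 0.01;1 -0.037 0.225 0.01 -0.38 -0.01 0.02;1 -0.044 0.265 0.01 -0.48 -0.01 0.02;1 -0.05 0.305 0.01 -0.58 -0.01 0.03;1 -0.055 0.34 0.01 -0.68 -0.01 0.03;1 -0.06 0.37 0.01 -0.76 -0.015 0.036",
)

```text
time: 7.07
tool_pos: [477.5, 55.3, 473.8]
eef_rot: [1.811, -1.747, 0.732]
ft_force: [0.3, -0.7, -3.8]
finger_gap: 0.308
```

```bash
python3 plan1.py
```

```text
d [-0.0242  0.7067  0.7071] n [ 0.0242 -0.7067  0.7071] nose [477.  -22.4  42. ]
turn [-0.0209  0.003  -0.0036]
70 [470.9 156.4 319.9] [  -6.6  101.1 -153.9]
40 [470.2 177.6 298.7] [  -7.3  122.3 -175.1]
0 [469.2 205.9 270.4] [  -8.3  150.6 -203.4]
now [477.5  55.3 473.8] [ 0.625  0.162 -0.185  0.62  -1.684 -0.666] [ 0.26 -0.69 -3.81]
purple [ 428.65598114 -302.0117861   200.        ]
```

Request:
play_rows(
  moves="1 -0.001 0.02 -0.03 -0.02 0.003 -0.004;1 -0.002 0.04 -0.06 -0.02 0.003 -0.004;1 -0.004 0.06 -0.09 -0.02 0.003 -0.004;1 -0.005 0.08 -0.12 -0.02 0.003 -0.004;1 -0.006 0.095 -0.143 -0.02 0.003 -0.004;1 -0.007 0.105 -0.158 -0.02 0.003 -0.004;1 -0.007 0.112 -0.165 -0.02 0.003 -0.004;1 -0.007 0.117 -0.17 -0.02 0.003 -0.004;1 -0.007 0.122 -0.175 -0.02 0.003 -0.004;1 -0.007 0.122 -0.175 -0.02 0.003 -0.004",
)

```text
time: 7.9
tool_pos: [471.7, 175.5, 299.2]
eef_rot: [1.795, -1.74, 0.737]
ft_force: [0.5, 0.4, -2.3]
finger_gap: 0.31
```

```bash
python3 plan1.py
python3 - <<'E'
from plan1 import *
im=env.grab_frame("wrist")[:,:,::-1]; cv2.imwrite("pics/w5.png",cv2.convertScaleAbs(cv2.resize(im,(800,600)),alpha=1.7))
im=env.grab_frame("scene")[:,:,::-1]; crop(im,210,110,340,235,5,"pics/s5.png",1.6,10)
im=env.grab_frame("top")[:,:,::-1]; crop(im,190,190,300,270,6,"pics/t5.png",1.6,10)
Rm=R.from_rotvec(s["eef_rot"]).as_matrix()
for k in (185,315): print(k,proj(env.camera_params("scene"),t+Rm@[0,0,k]).round(1),proj(env.camera_params("top"),t+Rm@[0,0,k]).round(1))
E
```

```text
d [-0.0242  0.7067  0.7071] n [ 0.0242 -0.7067  0.7071] nose [477.  -22.4  42. ]
turn [-0.0061 -0.0003  0.0027]
70 [470.9 156.4 319.9] [ -0.7 -19.   20.7]
40 [470.2 177.6 298.7] [-1.5  2.2 -0.5]
0 [469.2 205.9 270.4] [ -2.4  30.4 -28.8]
now [471.7 175.5 299.2] [ 0.825  0.37  -0.332  0.517 -1.494 -1.003] [ 0.49  0.36 -2.31]
purple [ 428.65598114 -302.0117861   200.        ]
185 [[251.5 170.8]] [[248.9 225.2]]
315 [[229.4 203. ]] [[279.4 228.3]]
```

View pics/w5.png

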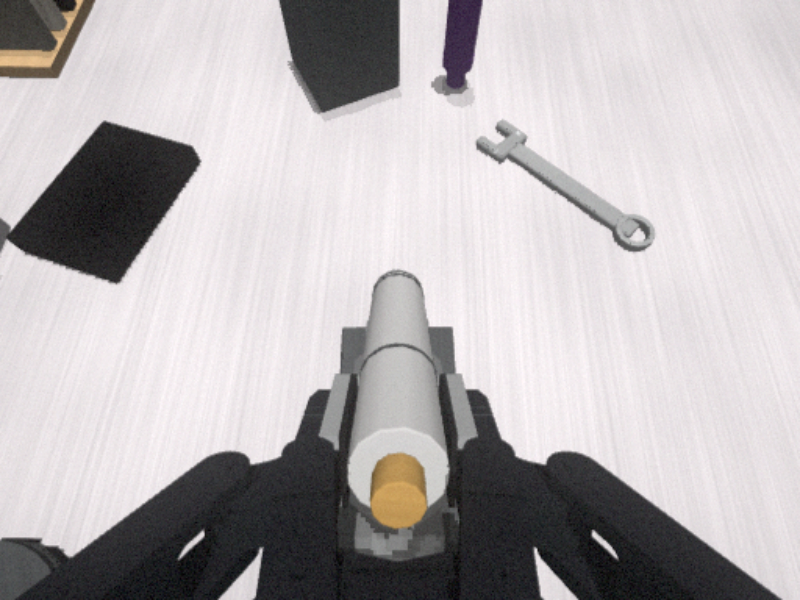

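View pics/s5.png

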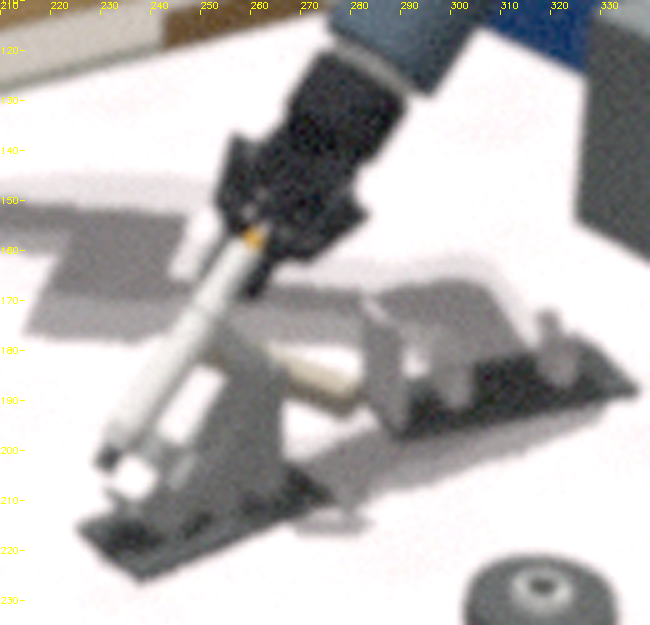

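View pics/t5.png

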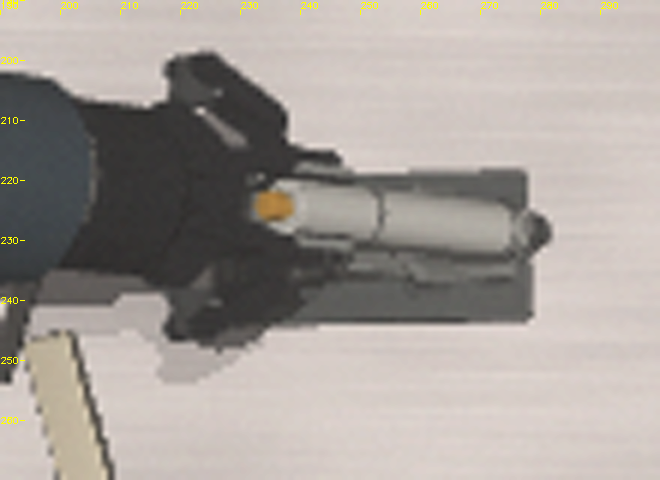

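Request:
play_rows(
  moves="1 -0.001 0.008 -0.006 -0.006 0 0.003;1 -0.001 0.013 -0.011 -0.006 0 0.003;1 -0.001 0.018 -0.016 -0.006 0 0.003;1 -0.001 0.022 -0.02 -0.006 0 0.003;1 -0.002 0.025 -0.023 -0.006 0 0.003;1 -0.002 0.027 -0.025 -0.006 0 0.003;1 -0.002 0.028 -0.026 -0.006 0 0.003;1 -0.002 0.028 -0.026 -0.006 0 0.003;1 -0.002 0.028 -0.026 -0.006 0 0.003;1 -0.002 0.028 -0.026 -0.006 0 0.003",
)

```text
time: 8.88
tool_pos: [469.5, 202.8, 273.6]
eef_rot: [1.794, -1.733, 0.743]
ft_force: [0.1, 0.8, -3.1]
finger_gap: 0.311
```

```bash
python3 plan1.py
python3 - <<'E'
from plan1 import *
im=env.grab_frame("scene")[:,:,::-1]; crop(im,210,110,340,235,5,"pics/s6.png",1.6,10)
im=env.grab_frame("wrist")[:,:,::-1]; cv2.imwrite("pics/w6.png",cv2.convertScaleAbs(cv2.resize(im,(800,600)),alpha=1.7)); print(s["moment"])
E
```

```text
d [-0.0242  0.7067  0.7071] n [ 0.0242 -0.7067  0.7071] nose [477.  -22.4  42. ]
turn [ 0.0005 -0.0003  0.0002]
70 [470.9 156.4 319.9] [  1.4 -46.4  46.3]
40 [470.2 177.6 298.7] [  0.7 -25.2  25.1]
0 [469.2 205.9 270.4] [-0.3  3.  -3.2]
now [469.5 202.8 273.6] [ 0.865  0.42  -0.323  0.5   -1.477 -1.048] [ 0.11  0.75 -3.07]
purple [ 428.65598114 -302.0117861   200.        ]
[ 2.9933135   0.17029367 -0.04071502]
```

View pics/s6.png

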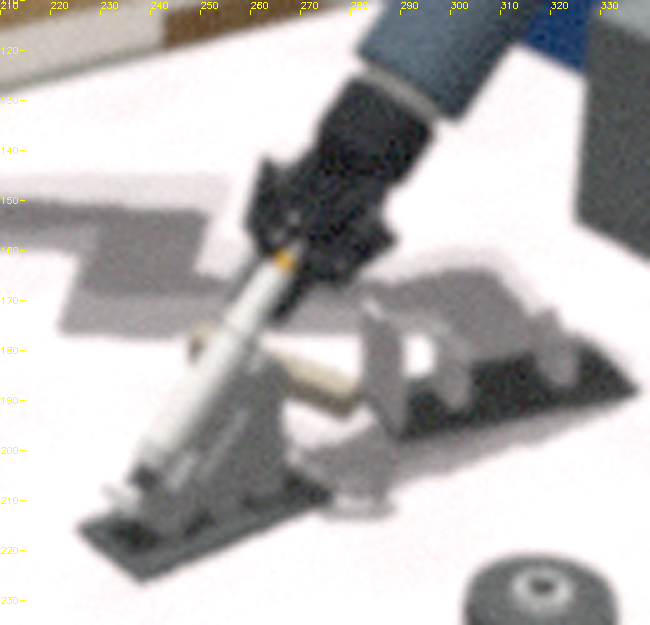

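View pics/w6.png

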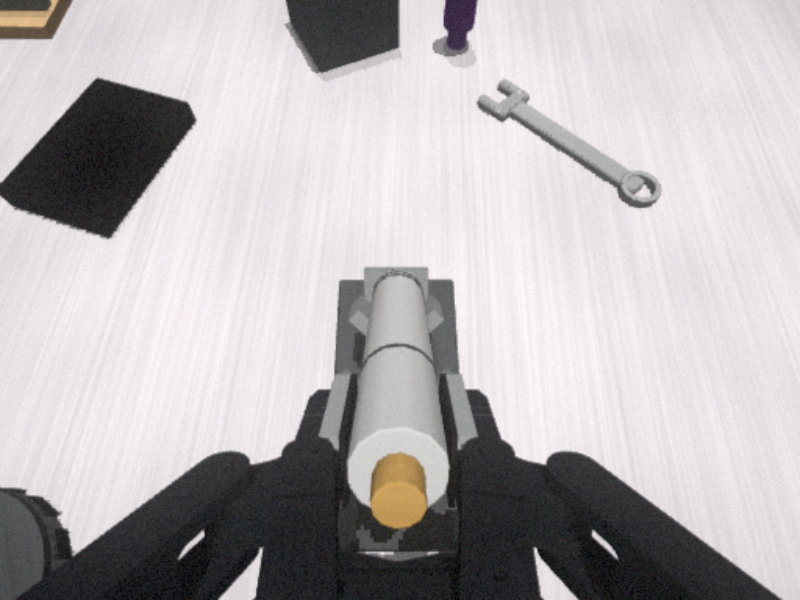

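Rod nose at scene (238,205), just above the groove and behind the foot plate. It is symmetric in the wrist view (rod at col 398, V edges at 340/455). No contact yet, so I lower gently.

Request:
play_rows(
  moves="1 0 0.001 -0.001 0 0 0;1 0 0.0015 -0.0015 0 0 0;1 0 0.002 -0.002 0 0 0;1 0 0.0023 -0.0023 0 0 0;1 0 0.0026 -0.0026 0 0 0;1 0 0.0029 -0.0029 0 0 0;1 0 0.0031 -0.0031 0 0 0;1 0 0.0033 -0.0033 0 0 0;1 0 0.0033 -0.0033 0 0 0;1 0 0.0033 -0.0033 0 0 0",
)

```text
time: 9.82
tool_pos: [469.6, 205.5, 271.0]
eef_rot: [1.791, -1.731, 0.746]
ft_force: [1.5, -5.5, 4.1]
finger_gap: 0.31
```

```bash
python3 plan1.py|tail -3;python3 -c "
from plan1 import *
print(s['moment'])"
```

```text
0 [469.2 205.9 270.4] [-0.4  0.4 -0.6]
now [469.6 205.5 271. ] [ 0.868  0.427 -0.321  0.5   -1.477 -1.053] [ 1.49 -5.48  4.08]
purple [ 428.65598114 -302.0117861   200.        ]
[-0.46531485 -0.45253775  0.59457603]
```

Request:
play_rows(
  moves="1 0 0.0003 -0.0003 0 0 0;1 0 0.0003 -0.0003 0 0 0;0.6 0 0.0003 -0.0003 0 0 0;0.3 0 0.0003 -0.0003 0 0 0;0.3 0 0.0003 -0.0003 0 0 0;0.3 0 0.0003 -0.0003 0 0 0;0.3 0 0.0003 -0.0003 0 0 0;0.3 0 0.0003 -0.0003 0 0 0;0.3 0 0.0003 -0.0003 0 0 0;0.3 0 0.0003 -0.0003 0 0 0",
)

```text
time: 10.65
tool_pos: [469.4, 206.6, 269.8]
eef_rot: [1.794, -1.733, 0.743]
ft_force: [-0.2, 0.2, -0.1]
finger_gap: 0.702
```

```bash
python3 plan1.py|tail -2
python3 - <<'E'
from plan1 import *
im=env.grab_frame("scene")[:,:,::-1]; crop(im,210,110,340,235,5,"pics/s7.png",1.6,10)
im=env.grab_frame("wrist")[:,:,::-1]; cv2.imwrite("pics/w7.png",cv2.convertScaleAbs(cv2.resize(im,(800,600)),alpha=1.7)); print(s["finger_gap"])
E
```

```text
now [469.4 206.6 269.8] [ 0.869  0.428 -0.321  0.497 -1.474 -1.054] [-0.16  0.21 -0.11]
purple [ 428.65598114 -302.0117861   200.        ]
0.7015420194349593
```

View pics/s7.png

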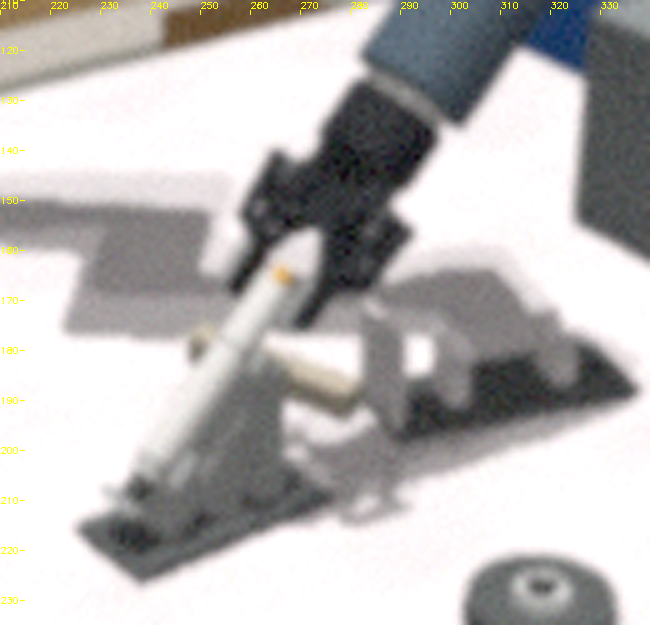

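View pics/w7.png

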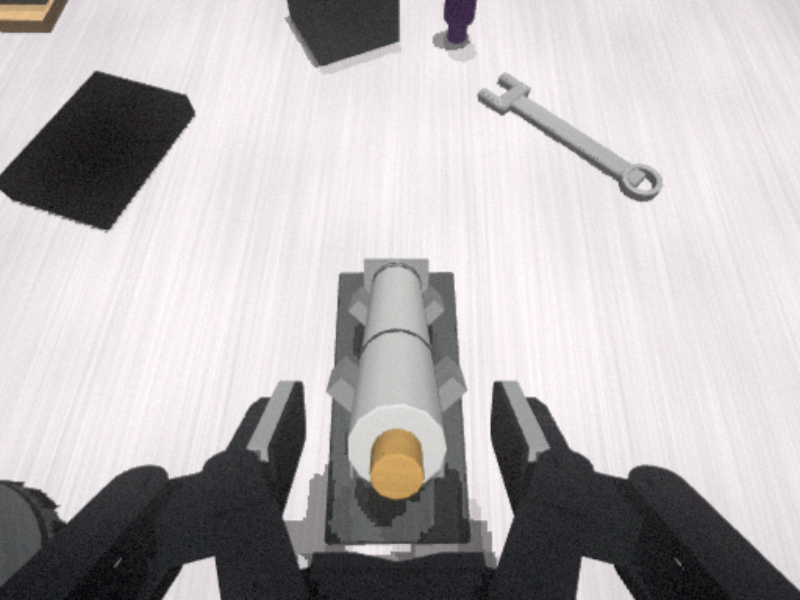

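Run:
```python
from plan1 import *
W=env.camera_params("wrist");S=env.camera_params("scene")
for e in(0,3,6,8): 
    X=nose+(190+e)*d; print(e,(proj(W,X)*1.5625).round(1),(proj(W,nose+(178+e)*d)*1.5625).round(1),"scene",proj(S,X).round(1),"nose",proj(S,nose+e*d).round(1))
```

```text
0 [[393.6 474.7]] [[393.9 445.9]] scene [[267.  162.9]] nose [[235.3 208.9]]
3 [[393.5 482.8]] [[393.8 452.7]] scene [[267.5 162.2]] nose [[235.8 208.1]]
6 [[393.4 491.2]] [[393.8 459.7]] scene [[268.  161.4]] nose [[236.3 207.4]]
8 [[393.4 497.1]] [[393.7 464.5]] scene [[268.3 161. ]] nose [[236.6 206.9]]
```

Request:
play_rows(
  moves="0.3 -0.001 0.02 0.02 0 0 0;0.3 -0.002 0.043 0.043 0 0 0;0.3 -0.002 0.065 0.065 0 0 0;0.3 0 0.055 0.1 0 0 0;0.3 0 0.035 0.13 0.1 0 0;0.3 0 0.01 0.155 0.22 0.01 0;0.3 0.002 -0.025 0.17 0.34 0.01 0;0.3 0.003 -0.06 0.175 0.46 0.02 0;0.3 0.004 -0.095 0.175 0.58 0.02 0;0.3 0.005 -0.13 0.175 0.7 0.02 0",
)

```text
time: 11.58
tool_pos: [473.8, 75.4, 446.0]
eef_rot: [2.222, -2.148, 0.096]
ft_force: [1.6, -1.5, -1.6]
finger_gap: 0.7
```

```bash
cat > plan2.py <<'E'
from plan1 import *
z2=-n; y2=yv; R2=R.from_matrix(np.c_[np.cross(y2,z2),y2,z2])
def tcp2(h,e=0): return nose+(84+e)*d+(155+h)*n
if __name__=="__main__":
    print("turn",(R2*R0.inv()).as_rotvec().round(4))
    for h in(90,40,0): print(h,tcp2(h).round(1),(tcp2(h)-t).round(1))
    print("now",s["time"],t.round(1),s["joint_pos"].round(3),s["ft_force"].round(2))
E
python3 plan2.py
```

```text
turn [0.864  0.0364 0.003 ]
90 [ 480.9 -136.1  274.6] [   7.1 -211.5 -171.3]
40 [ 479.7 -100.8  239.3] [   5.9 -176.2 -206.7]
0 [478.7 -72.5 211. ] [   4.9 -147.9 -235. ]
now 11.5833 [473.8  75.4 446. ] [ 5.150e-01  1.070e-01 -1.000e-03  7.400e-02 -1.493e+00 -4.880e-01] [ 1.58 -1.54 -1.58]
```

Request:
play_rows(
  moves="0.3 0.001 -0.025 0 0.1 0.004 0;0.3 0.002 -0.05 0 0.2 0.008 0;0.3 0.003 -0.08 0 0.32 0.014 0;0.3 0.004 -0.11 -0.01 0.44 0.02 0;0.3 0.005 -0.14 -0.03 0.56 0.024 0.002;0.3 0.006 -0.17 -0.055 0.68 0.03 0.003;0.3 0.007 -0.195 -0.085 0.79 0.034 0.003;0.3 0.007 -0.212 -0.115 0.864 0.036 0.003;0.3 0.007 -0.22 -0.145 0.864 0.036 0.003;0.3 0.007 -0.22 -0.163 0.864 0.036 0.003",
)

```text
time: 12.42
tool_pos: [480.5, -145.9, 277.7]
eef_rot: [-1.794, 1.744, 0.747]
ft_force: [0.5, -0.4, -0.3]
finger_gap: 0.698
```

```bash
python3 plan2.py
python3 - <<'E'
from plan2 import *
W=env.camera_params("wrist")
im=env.grab_frame("wrist")[:,:,::-1]; cv2.imwrite("pics/w8.png",cv2.convertScaleAbs(cv2.resize(im,(800,600)),alpha=1.7))
for e in (0,6):
  for k in(0,20,84,178,190): print(e,k,(proj(W,nose+(k+e)*d)*1.5625).round(0))
E
```

```text
turn [ 0.0046 -0.0085  0.0021]
90 [ 480.9 -136.1  274.6] [ 0.4  9.8 -3.1]
40 [ 479.7 -100.8  239.3] [ -0.8  45.1 -38.5]
0 [478.7 -72.5 211. ] [ -1.8  73.4 -66.7]
now 12.4167 [ 480.5 -145.9  277.7] [-0.312  0.388  0.08  -0.722 -1.588  0.451] [ 0.47 -0.38 -0.3 ]
0 0 [[389. 146.]]
0 20 [[389. 192.]]
0 84 [[391. 326.]]
0 178 [[393. 486.]]
0 190 [[393. 504.]]
6 0 [[389. 160.]]
6 20 [[389. 206.]]
6 84 [[391. 337.]]
6 178 [[393. 495.]]
6 190 [[393. 513.]]
```

View pics/w8.png

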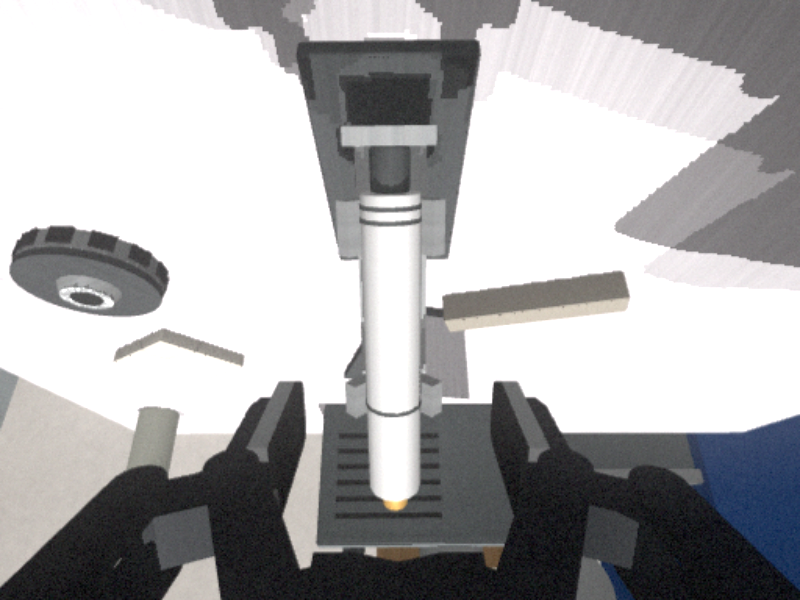

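Wrist view: the rod lies in the groove, nose at (390,175) just behind the foot plate (390,135), tail at (395,503), axis between the open fingers. e≈0, so the rod slid down onto the foot plate. Approaching square to the groove.

Request:
play_rows(
  moves="0.3 0 0.015 -0.01 0.005 -0.008 0.002;0.3 0 0.03 -0.023 0.005 -0.008 0.002;0.3 0 0.042 -0.035 0.005 -0.008 0.002;0.3 -0.001 0.05 -0.043 0.005 -0.008 0.002;0.3 -0.001 0.056 -0.049 0.005 -0.008 0.002;0.3 -0.001 0.062 -0.055 0.005 -0.008 0.002;0.3 -0.001 0.067 -0.06 0.005 -0.008 0.002;0.3 -0.001 0.07 -0.063 0.005 -0.008 0.002;0.3 -0.001 0.073 -0.066 0.005 -0.008 0.002;0.3 -0.001 0.073 -0.066 0.005 -0.008 0.002",
)

```text
time: 13.3
tool_pos: [480.4, -70.1, 215.5]
eef_rot: [-1.8, 1.728, 0.739]
ft_force: [0.6, 0.1, -0.2]
finger_gap: 0.703
```

```bash
python3 plan2.py
python3 - <<'E'
from plan2 import *
im=env.grab_frame("wrist")[:,:,::-1]; cv2.imwrite("pics/w9.png",cv2.convertScaleAbs(cv2.resize(im,(800,600)),alpha=1.7))
im=env.grab_frame("scene")[:,:,::-1]; crop(im,190,110,320,235,5,"pics/s9.png",1.6,10)
E
```

```text
turn [ 0.0013  0.0047 -0.0043]
90 [ 480.9 -136.1  274.6] [  0.5 -66.   59.2]
40 [ 479.7 -100.8  239.3] [ -0.7 -30.7  23.8]
0 [478.7 -72.5 211. ] [-1.7 -2.4 -4.5]
now 13.3 [480.4 -70.1 215.5] [-0.186  0.406 -0.063 -0.777 -1.387  0.49 ] [ 0.61  0.11 -0.2 ]
```

View pics/w9.png

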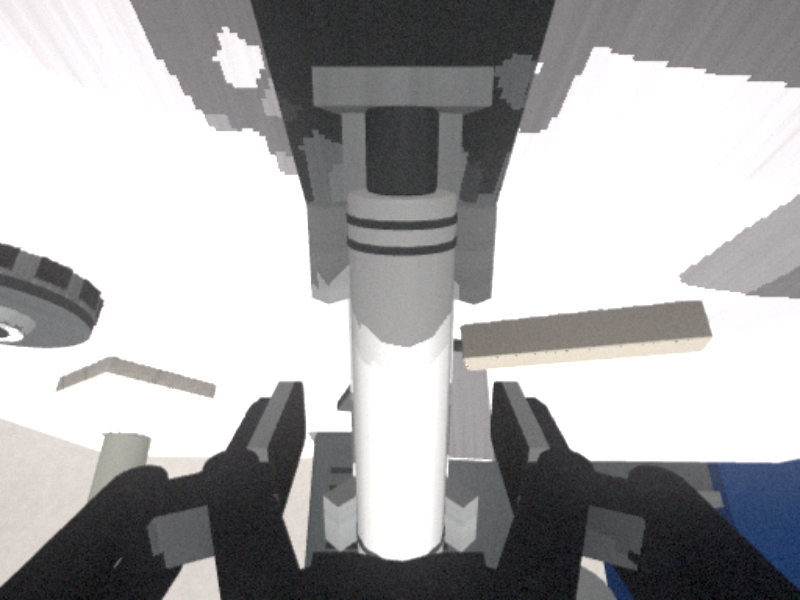

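View pics/s9.png

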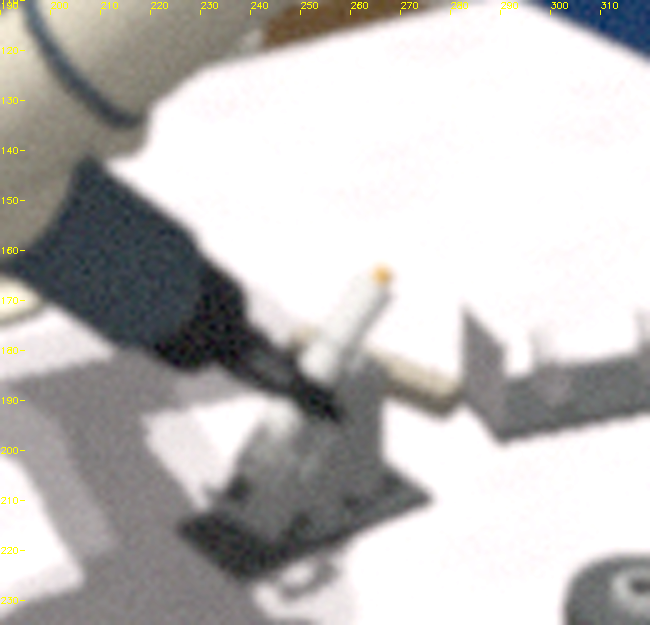

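Request:
play_rows(
  moves="0.3 -0.0015 -0.0024 -0.0045 0.001 0.005 -0.004;0.3 -0.0015 -0.0024 -0.0045 0.001 0.005 -0.004;0.3 -0.0015 -0.0024 -0.0045 0.001 0.005 -0.004;1 -0.0015 -0.0024 -0.0045 0.001 0.005 -0.004;1 -0.0015 -0.0024 -0.0045 0.001 0.005 -0.004;1 -0.0015 -0.0024 -0.0045 0.001 0.005 -0.004;1 -0.0015 -0.0024 -0.0045 0.001 0.005 -0.004;1 -0.0015 -0.0024 -0.0045 0.001 0.005 -0.004;1 -0.0015 -0.0024 -0.0045 0.001 0.005 -0.004;1 -0.0015 -0.0024 -0.0045 0.001 0.005 -0.004",
  newtons=60,
)

```text
time: 14.23
tool_pos: [479.5, -73.0, 211.7]
eef_rot: [-1.795, 1.734, 0.74]
ft_force: [3.0, -1.9, 2.0]
finger_gap: 0.307
```

```bash
python3 plan2.py; python3 -c "
from plan2 import *
print(s['finger_gap'])"
```

```text
turn [0.0011 0.0019 0.0004]
90 [ 480.9 -136.1  274.6] [  1.4 -63.1  62.9]
40 [ 479.7 -100.8  239.3] [  0.2 -27.8  27.6]
0 [478.7 -72.5 211. ] [-0.7  0.5 -0.7]
now 14.2333 [479.5 -73.  211.7] [-0.192  0.411 -0.067 -0.777 -1.384  0.495] [ 2.97 -1.9   2.02]
0.3073256406318748
```

```bash
cat > plan3.py <<'E'
from plan1 import *
Q=np.array([464.5,324.2,1.3246]); cr,sr=np.cos(Q[2]),np.sin(Q[2])
z3=np.array([0,0,-1.]); y3=np.array([-sr,cr,0]); R3=R.from_matrix(np.c_[np.cross(y3,z3),y3,z3])
xr=np.array([cr,sr,0])
def tcp3(h,dx=0): return np.r_[Q[:2],58+155+h]+dx*xr
if __name__=="__main__":
    print("turn",(R3*R0.inv()).as_rotvec().round(4))
    for h in(170,90,20,0): print(h,tcp3(h).round(1),(tcp3(h)-t).round(1))
    print("now",s["time"],t.round(1),s["joint_pos"].round(3),s["ft_force"].round(2),s["moment"].round(2),s["finger_gap"])
E
python3 plan3.py
```

```text
turn [-0.7821  0.0852 -0.2662]
170 [464.5 324.2 383. ] [-15.  397.2 171.3]
90 [464.5 324.2 303. ] [-15.  397.2  91.3]
20 [464.5 324.2 233. ] [-15.  397.2  21.3]
0 [464.5 324.2 213. ] [-15.  397.2   1.3]
now 14.2333 [479.5 -73.  211.7] [-0.192  0.411 -0.067 -0.777 -1.384  0.495] [ 2.97 -1.9   2.02] [-2.16 -0.92 -0.86] 0.3073256406318748
```

Request:
play_rows(
  moves="1 0 -0.012 0.012 0 0 0;1 0.001 -0.03 0.03 0 0 0;1 0.001 -0.05 0.05 0 0 0;1 0.001 -0.055 0.08 0 0 0;1 0.001 -0.05 0.11 -0.08 0.009 -0.027;1 0 -0.045 0.14 -0.18 0.02 -0.06;1 -0.001 -0.03 0.165 -0.28 0.03 -0.095;1 -0.002 -0.005 0.18 -0.38 0.041 -0.13;1 -0.003 0.025 0.185 -0.48 0.052 -0.163;1 -0.004 0.06 0.185 -0.58 0.063 -0.197",
)

```text
time: 15.07
tool_pos: [474.3, -12.5, 397.7]
eef_rot: [-1.918, 2.299, 0.214]
ft_force: [0.4, 0.9, -3.5]
finger_gap: 0.304
```

```bash
python3 plan3.py
python3 - <<'E'
from plan2 import *
im=env.grab_frame("scene")[:,:,::-1]; crop(im,190,100,320,225,5,"pics/s10.png",1.6,10)
E
```

```text
turn [-0.1984  0.023  -0.0659]
170 [464.5 324.2 383. ] [ -9.8 336.7 -14.7]
90 [464.5 324.2 303. ] [ -9.8 336.7 -94.7]
20 [464.5 324.2 233. ] [  -9.8  336.7 -164.7]
0 [464.5 324.2 213. ] [  -9.8  336.7 -184.7]
now 15.0667 [474.3 -12.5 397.7] [ 0.22   0.107 -0.027 -0.194 -1.38  -0.369] [ 0.44  0.9  -3.49] [-0.88  0.18  0.02] 0.30354784352875924
```

View pics/s10.png

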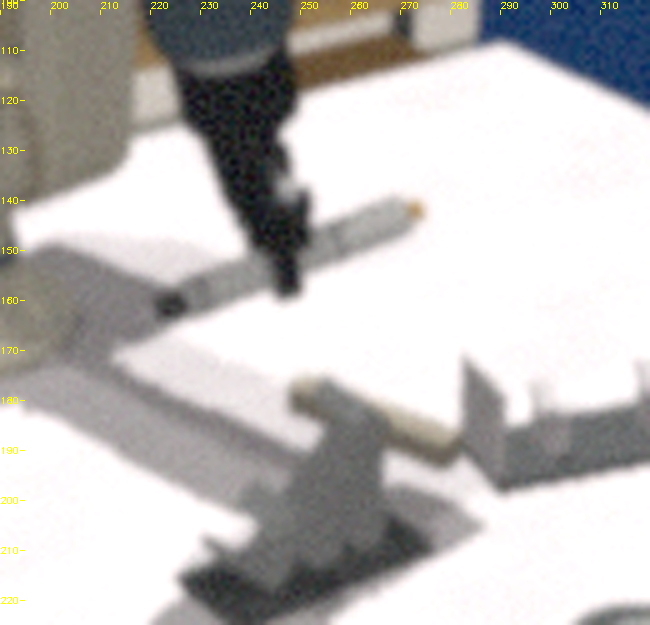

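Rod is held across the middle, nose dark at (222,161), tail at (273,142), well above the V-block. On to above the rest.

Request:
play_rows(
  moves="1 -0.001 0.035 0 -0.066 0.008 -0.022;1 -0.002 0.072 0 -0.132 0.016 -0.044;1 -0.003 0.11 0 -0.198 0.023 -0.066;1 -0.004 0.148 0 -0.198 0.023 -0.066;1 -0.005 0.186 -0.005 -0.198 0.023 -0.066;1 -0.007 0.224 -0.01 -0.198 0.023 -0.066;1 -0.008 0.262 -0.025 -0.198 0.023 -0.066;1 -0.009 0.295 -0.045 -0.198 0.023 -0.066;1 -0.01 0.323 -0.065 -0.198 0.023 -0.066;1 -0.01 0.337 -0.085 -0.198 0.023 -0.066",
)

```text
time: 15.95
tool_pos: [463.6, 326.6, 308.3]
eef_rot: [1.935, -2.47, -0.011]
ft_force: [0.2, -0.6, -3.3]
finger_gap: 0.309
```

Request:
play_rows(
  moves="1 0 0 0 0 0 0;1 0 0 0 0 0 0;1 0 0 0 0 0 0;1 0 0 0 0 0 0;1 0 0 0 0 0 0;1 0 0 0 0 0 0;1 0 0 0 0 0 0;1 0 0 0 0 0 0;1 0 0 0 0 0 0;1 0 0 0 0 0 0",
)

```text
time: 16.78
tool_pos: [465.0, 324.1, 311.4]
eef_rot: [-1.934, 2.474, 0.009]
ft_force: [-0.6, -0.8, -3.0]
finger_gap: 0.308
```

```bash
python3 plan3.py
python3 - <<'E'
from plan3 import *
W=env.camera_params("wrist");T=env.camera_params("top");S=env.camera_params("scene")
w=env.grab_frame("wrist")[:,:,::-1]; a=env.grab_frame("top")[:,:,::-1]; b=env.grab_frame("scene")[:,:,::-1]
cv2.imwrite("pics/w11.png",cv2.convertScaleAbs(cv2.resize(w,(800,600)),alpha=1.7))
crop(a,110,180,220,270,6,"pics/t11.png",1.6,10)
crop(b,250,80,370,215,4,"pics/s11.png",1.6,10)
Rm=R0.as_matrix(); g=t+155*Rm[:,2]; ax=-Rm[:,0]
print("axis",ax.round(4),"grasp",g.round(1))
for k in(-84,-64,94,106): print(k,"W",(proj(W,g+k*ax)*1.5625).round(1),"T",proj(T,g+k*ax).round(1),"S",proj(S,g+k*ax).round(1))
E
```

```text
turn [-0.0053 -0.0026 -0.0021]
170 [464.5 324.2 383. ] [-0.5  0.1 71.6]
90 [464.5 324.2 303. ] [-0.5  0.1 -8.4]
20 [464.5 324.2 233. ] [ -0.5   0.1 -78.4]
0 [464.5 324.2 213. ] [ -0.5   0.1 -98.4]
now 16.7833 [465.  324.1 311.4] [ 0.883  0.332 -0.024 -0.006 -1.213 -1.125] [-0.55 -0.77 -2.96] [-0.06 -0.03  0.03] 0.30802072726596497
axis [0.2417 0.9703 0.0045] grasp [464.6 324.9 156.4]
-84 W [[392.3 126.5]] T [[180.7 235.2]] S [[291.7 155.3]]
-64 W [[392.6 211. ]] T [[174.1 233.4]] S [[296.7 154.4]]
94 W [[393.8 660.5]] T [[122.4 219.3]] S [[335.  147.6]]
106 W [[393.8 684.3]] T [[118.5 218.3]] S [[337.9 147.1]]
```

View pics/w11.png

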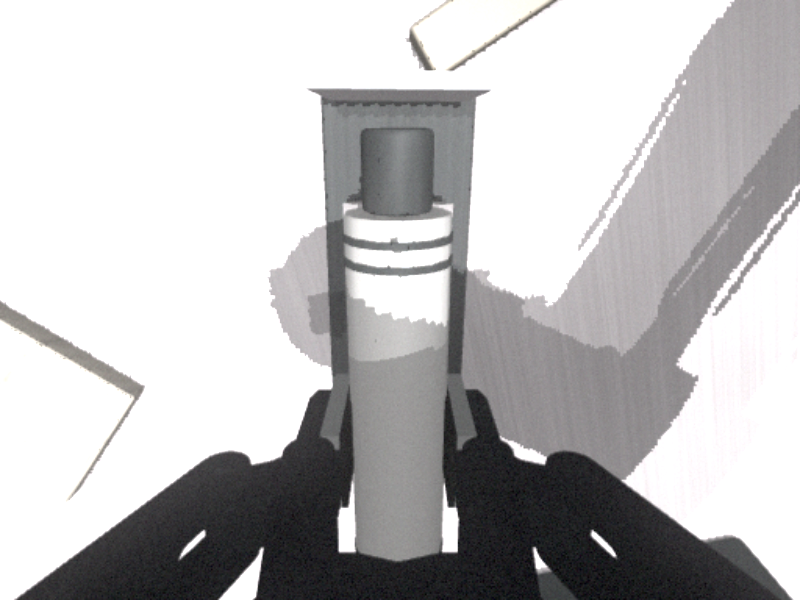

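View pics/t11.png

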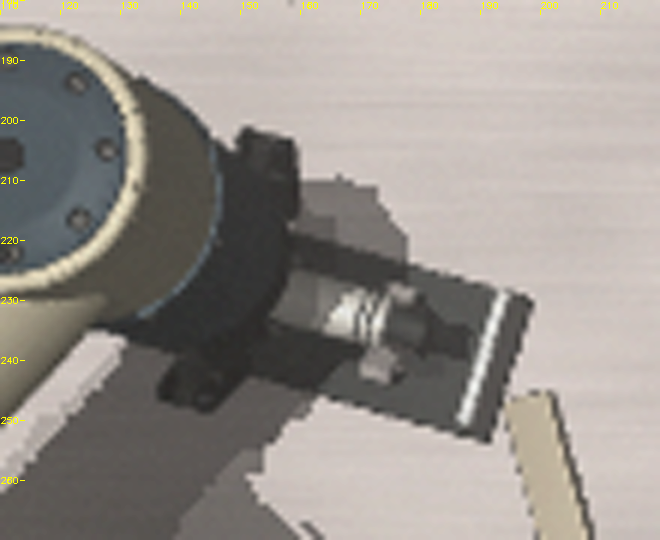

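View pics/s11.png

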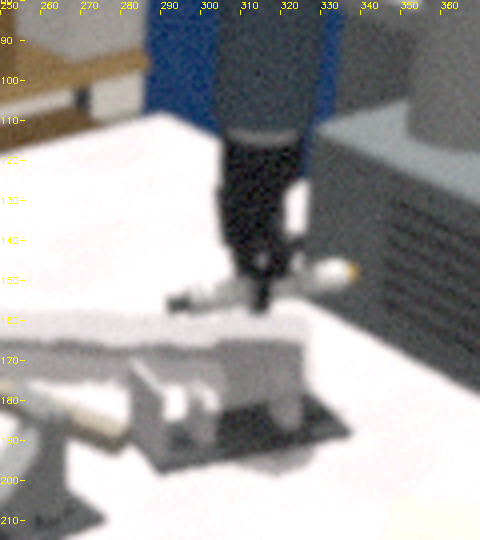

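Request:
play_rows(
  moves="1 0 0 -0.02 -0.005 -0.003 -0.002;1 0 0 -0.04 -0.005 -0.003 -0.002;1 0 0 -0.058 -0.005 -0.003 -0.002;1 0 0 -0.07 -0.005 -0.003 -0.002;1 0 0 -0.08 -0.005 -0.003 -0.002;1 0 0 -0.086 -0.005 -0.003 -0.002;1 0 0 -0.09 -0.005 -0.003 -0.002;1 0 0 -0.09 -0.005 -0.003 -0.002;1 0 0 -0.09 -0.005 -0.003 -0.002;1 0 0 -0.09 -0.005 -0.003 -0.002",
)

```text
time: 17.77
tool_pos: [465.2, 324.4, 222.2]
eef_rot: [-1.931, 2.475, 0.0]
ft_force: [-0.5, -0.2, -3.3]
finger_gap: 0.303
```

```bash
python3 plan3.py
python3 - <<'E'
from plan3 import *
w=env.grab_frame("wrist")[:,:,::-1]; b=env.grab_frame("scene")[:,:,::-1]
cv2.imwrite("pics/w12.png",cv2.convertScaleAbs(cv2.resize(w,(800,600)),alpha=1.7))
crop(b,260,120,360,210,6,"pics/s12.png",1.6,10)
E
```

```text
turn [-0.0014  0.0017 -0.0003]
170 [464.5 324.2 383. ] [ -0.7  -0.2 160.8]
90 [464.5 324.2 303. ] [-0.7 -0.2 80.8]
20 [464.5 324.2 233. ] [-0.7 -0.2 10.8]
0 [464.5 324.2 213. ] [-0.7 -0.2 -9.2]
now 17.7667 [465.2 324.4 222.2] [ 0.885  0.409 -0.157  0.    -1.002 -1.131] [-0.51 -0.15 -3.34] [-0.04 -0.02 -0.02] 0.30335887531725486
```

View pics/w12.png

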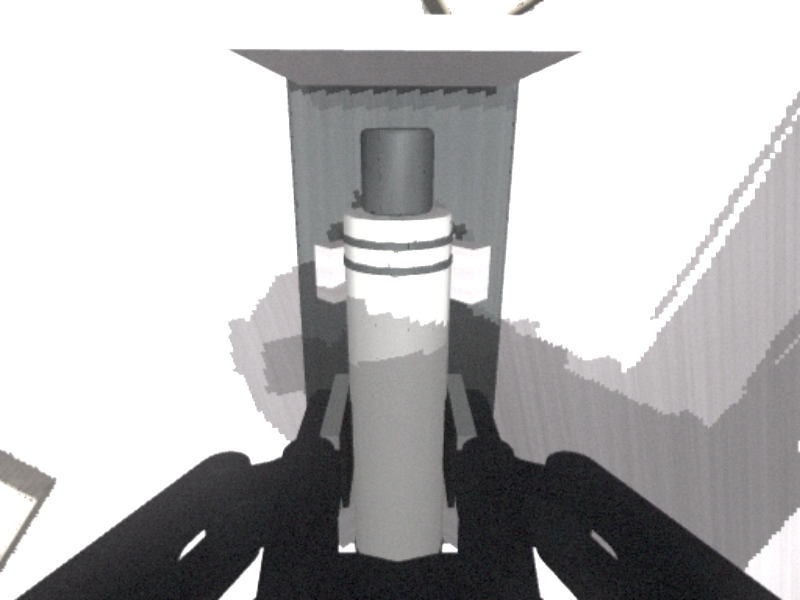

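View pics/s12.png

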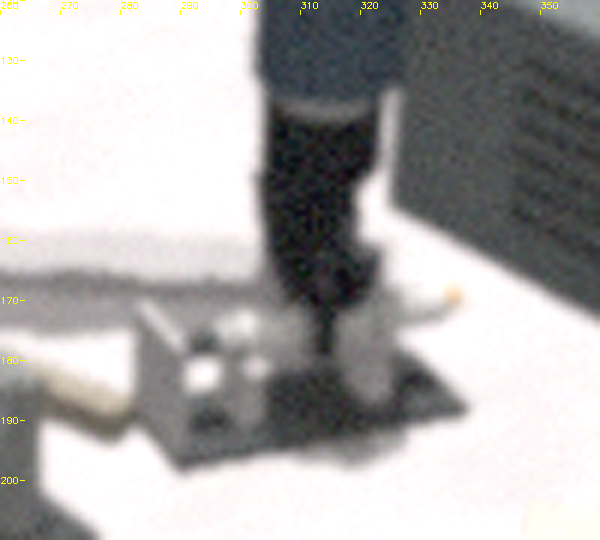

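Run:
```python
from plan3 import *
W=env.camera_params("wrist"); S=env.camera_params("scene")
q=[464.5,324.2,1.3246]
for m in ([-53,20,58],[-37,20,58],[-53,-20,58],[-37,-20,58],[-99,-35,85],[-99,35,85],[-99,40,10],[-99,-40,10]): print(m,(proj(W,body(q,[m]))*1.5625).round(1))
Rm=R0.as_matrix(); g=t+155*Rm[:,2]; ax=-Rm[:,0]
for k in (-84,-64): print(k,(proj(W,g+k*ax)*1.5625).round(1),(proj(W,g+k*ax+[0,0,9])*1.5625).round(1))
w=cv2.imread("pics/w12.png"); crop(w,210,20,600,330,2,"pics/c12.png",.9,20)
```

```text
[-53, 20, 58] [[468.5 244.4]]
[-37, 20, 58] [[465.9 299.5]]
[-53, -20, 58] [[323.2 244.3]]
[-37, -20, 58] [[325.8 299.4]]
[-99, -35, 85] [[213.9  39.3]]
[-99, 35, 85] [[576.6  39.6]]
[-99, 40, 10] [[514.6  80.6]]
[-99, -40, 10] [[278.1  80.4]]
-84 [[392.4 126.5]] [[392.  125.8]]
-64 [[392.6 211. ]] [[392.2 216.6]]
```

View pics/c12.png

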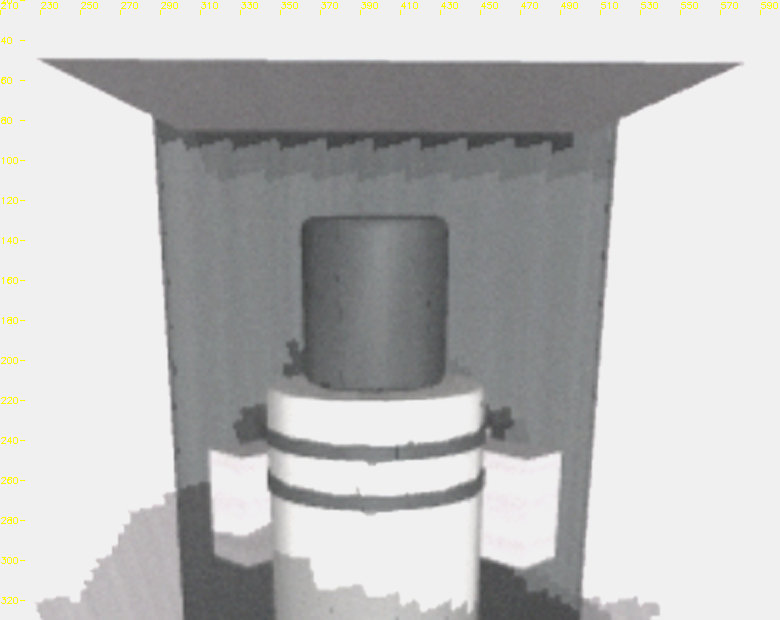

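Request:
play_rows(
  moves="1 -0.0015 0.001 -0.002 -0.001 0.002 -0.004;1 -0.0015 0.001 -0.004 -0.001 0.002 -0.004;1 -0.0015 0.001 -0.0055 -0.001 0.002 -0.004;1 -0.0015 0.001 -0.0065 -0.001 0.002 -0.004;1 -0.0015 0.001 -0.007 -0.001 0.002 -0.004;1 -0.0015 0.001 -0.0075 -0.001 0.002 -0.004;1 -0.0015 0.001 -0.008 -0.001 0.002 -0.004;1 -0.0015 0.001 -0.0083 -0.001 0.002 -0.004;1 -0.0015 0.001 -0.0083 -0.001 0.002 -0.004;1 -0.0015 0.001 -0.0083 -0.001 0.002 -0.004",
)

```text
time: 18.7
tool_pos: [464.3, 325.3, 214.3]
eef_rot: [-1.927, 2.48, -0.001]
ft_force: [2.7, -2.2, 5.1]
finger_gap: 0.306
```

```bash
python3 plan3.py|tail -2
```

```text
0 [464.5 324.2 213. ] [ 0.2 -1.1 -1.3]
now 18.7 [464.3 325.3 214.3] [ 8.870e-01  4.170e-01 -1.680e-01  1.000e-03 -9.850e-01 -1.137e+00] [ 2.72 -2.2   5.12] [-0.75 -0.72  0.01] 0.30582492562402874
```

Request:
play_rows(
  moves="1 0 0 -0.0003 0 0 0;1 0 0 -0.0005 0 0 0;1 0 0 -0.0007 0 0 0;1 0 0 -0.0008 0 0 0;1 0 0 -0.0008 0 0 0;1 0 0 -0.0008 0 0 0;1 0 0 -0.0008 0 0 0;1 0 0 -0.0008 0 0 0;1 0 0 -0.0008 0 0 0;1 0 0 -0.0008 0 0 0",
)

```text
time: 19.53
tool_pos: [464.3, 325.3, 214.2]
eef_rot: [-1.927, 2.479, -0.001]
ft_force: [0.3, -3.6, 9.4]
finger_gap: 0.306
```

```bash
python3 plan3.py|tail -2
python3 - <<'E'
from plan3 import *
w=env.grab_frame("wrist")[:,:,::-1]; b=env.grab_frame("scene")[:,:,::-1]
cv2.imwrite("pics/w13.png",cv2.convertScaleAbs(cv2.resize(w,(800,600)),alpha=1.7))
crop(b,260,120,360,210,6,"pics/s13.png",1.6,10)
E
```

```text
0 [464.5 324.2 213. ] [ 0.2 -1.1 -1.2]
now 19.5333 [464.3 325.3 214.2] [ 8.870e-01  4.170e-01 -1.680e-01  1.000e-03 -9.840e-01 -1.137e+00] [ 0.33 -3.62  9.45] [-1.01 -0.2  -0.1 ] 0.30588951680262966
```

View pics/w13.png

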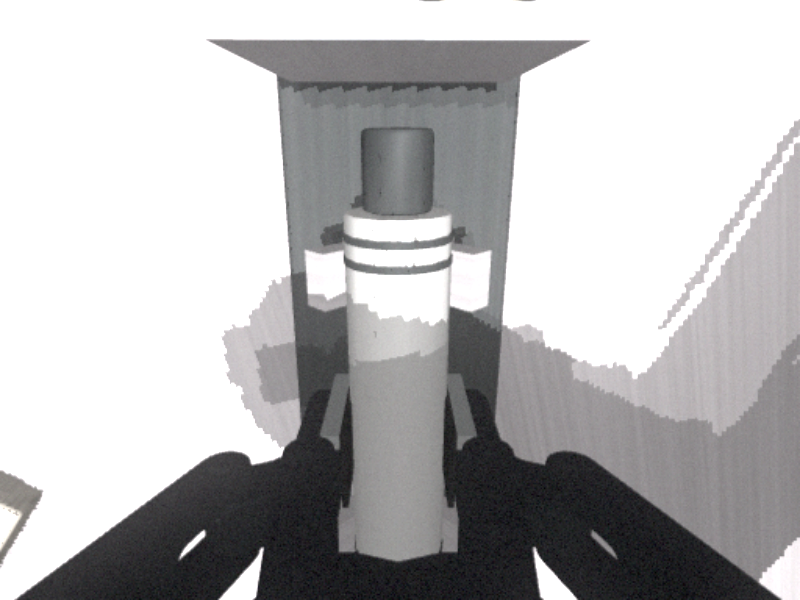

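View pics/s13.png

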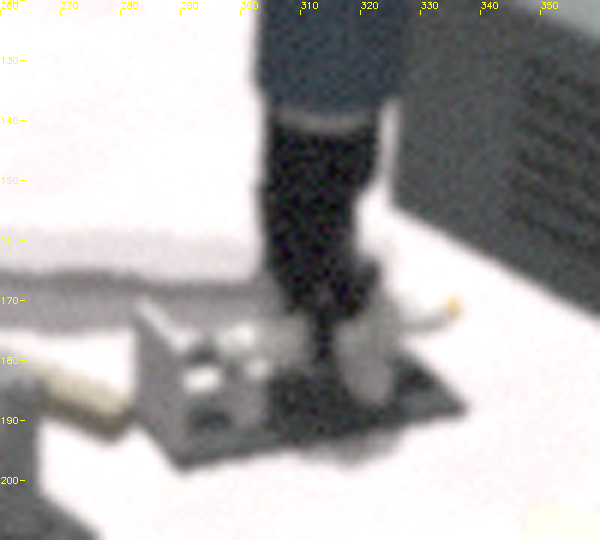

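Rod is centred in the yokes (yoke tops 305..490, rod at col 398, nose clear of the plate) and carrying load. Releasing and retreating straight up.

Request:
play_rows(
  moves="0.6 0 0 0 0 0 0;0.3 0 0 0 0 0 0;0.3 0 0 0 0 0 0;0.3 0 0 0 0 0 0;0.3 0 0 0 0 0 0;0.3 0 0 0 0 0 0;0.3 0 0 0.02 0 0 0;0.3 0 0 0.05 0 0 0;0.3 0 0 0.085 0 0 0;0.3 0 0 0.12 0 0 0",
)

```text
time: 20.47
tool_pos: [463.2, 324.9, 333.1]
eef_rot: [1.925, -2.478, -0.0]
ft_force: [1.3, 0.7, 0.5]
finger_gap: 0.703
```

Request:
play_rows(
  moves="0.3 -0.02 -0.03 0.03 0 0 0;0.3 -0.05 -0.06 0.06 0 0 0;0.3 -0.08 -0.09 0.08 0 0 0;0.3 -0.1 -0.12 0.08 0 0 0;0.3 -0.1 -0.15 0.08 0 0 0;0.3 -0.1 -0.15 0.08 0 0 0;0.3 -0.1 -0.15 0.08 0 0 0;0.3 -0.1 -0.15 0.08 0 0 0;0.3 -0.1 -0.15 0.08 0 0 0;0.3 -0.1 -0.15 0.08 0 0 0",
)

```text
time: 21.3
tool_pos: [363.8, 176.0, 411.6]
eef_rot: [1.926, -2.478, -0.0]
ft_force: [0.2, 0.2, -0.9]
finger_gap: 0.7
```

Run:
```python
from plan3 import *
W=env.camera_params("wrist")
w=env.grab_frame("wrist")[:,:,::-1]; b=env.grab_frame("scene")[:,:,::-1]; a=env.grab_frame("top")[:,:,::-1]
cv2.imwrite("pics/w14.png",cv2.convertScaleAbs(cv2.resize(w,(800,600)),alpha=1.5))
crop(b,130,140,360,270,3,"pics/s14.png",1.6,10); crop(a,110,100,390,300,2,"pics/t14.png",1.6,20)
print(s["time"],t)
T=env.camera_params("top");S=env.camera_params("scene")
N=body(Q,[[-84,0,58],[106,0,58]])
for P in(T,S): print(proj(P,N).round(1).tolist())
print((proj(W,N)*1.5625).round(1).tolist())
```

```text
21.3 [363.84236202 176.00692561 411.62415917]
[[186.2, 238.3], [128.1, 222.3]]
[[290.4, 179.0], [335.3, 170.4]]
[[311.0, 376.6], [324.0, 576.6]]
```

View pics/w14.png

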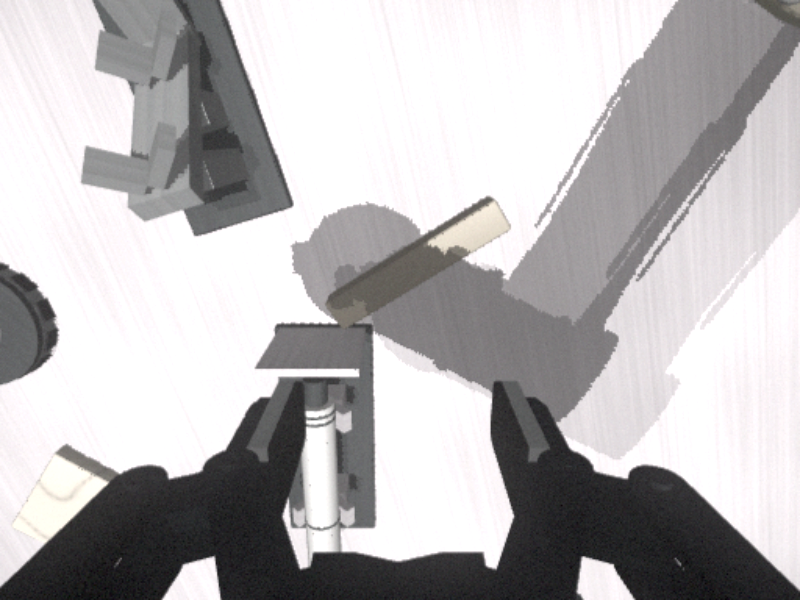

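View pics/s14.png

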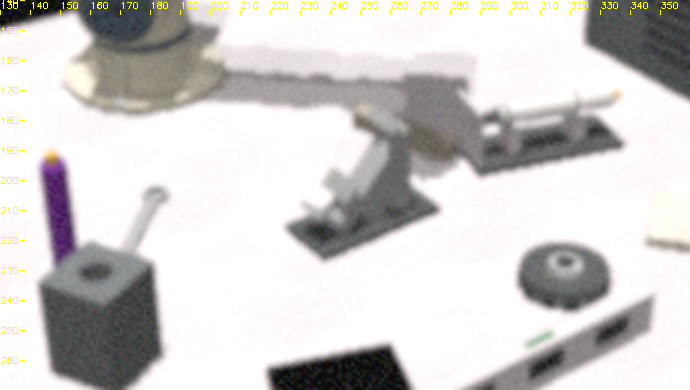

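View pics/t14.png

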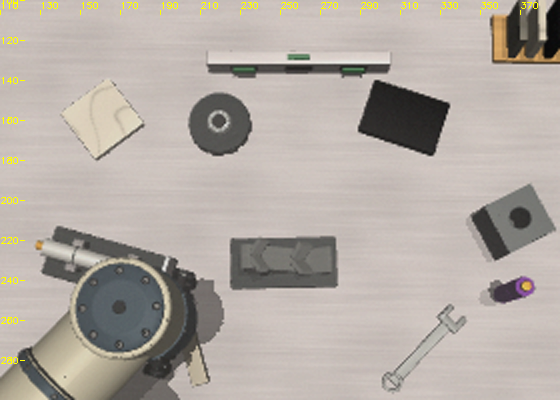

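The rod lies level in both yokes: nose behind the end plate at scene (293,179), tail at (336,172) against a predicted (335,170). The other things look unmoved and the arm is clear. Handing in.

```bash
python3 -c "
from rig import env
print(env.get_state()['ft_force']); print(env.sign_off())"
```

```text
[0.28818275 0.54855003 0.27203755]
the job is handed in; nothing more can be done
None
```

I took the chrome handpiece from its holder by the tail end and laid it nose-down in the V-block. I released it there and it slid down to the foot plate. I then took it across the middle, lowered it into the two yokes of the rest with its nose towards the end plate, and released it. I handed in at about 21.5 s of the 61 s allowed.

Last checks:
- **Position:** The rod lies level in both yokes. In the scene picture the tail is within about 1.5 px of where it belongs. The nose is clear of the end plate, and I estimate the gap at 13–15 mm.
- **Forces:** Readings stayed around 10 N or less wherever I checked, and were near zero at the end with the gripper empty and clear.
- **Other things:** The purple look-alike and the loose things look unmoved in the pictures. I compared them by eye only.
- **Disagreement:** The wrist and top cameras disagreed by about 2 mm sideways, and by up to 2 mm along the rest. I corrected the sideways error by centring on the yokes in the wrist picture before the final lowering, and split the difference along the rest.

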